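# Uncap centrifuge buckets and put them under the UV hood

## Robot

A 7-joint arm with a two-finger parallel gripper is mounted at the origin on the work surface. World frame = base frame: x ahead of the robot, y to its left, z up, the work surface at z = 0. Lengths are in m, angles in rad, forces in N, time in s.
With the tool pointing down it reaches from about 0.425 to 1.025 m from the base axis. Payload 9.4 kg.
Tool frame: the origin (TCP) lies at the centre of the arm's flange, where the gripper is bolted on; the fingertips stand 186 mm ahead of it and the grasp point (between the pads) lies 167 mm ahead of it (arm.pinch_z is the distance from the TCP to the grasp point, in m); z points along the fingers, y is the line along which they close (so a half turn about z gives the same grasp; the last joint's range is limited). The gripper opens to 93 mm and grips with 3 to 60 N. Pads are 15 mm wide; open, the fingers measure 128 mm over their backs; the gripper's body (75 mm by 188 mm) begins 65 mm behind the grasp point.
Start: joints at [1.217, 0.599, -0.003, 1.599, 0.002, 0.943, -0.08], TCP at [0.198, -0.697, 0.405] pointing down, gripper open.
Joint ranges: [-2.57, 2.57], [-0.35, 1.97], [-1.29, 1.29], [0.11, 2.56], [-1.05, 4.19], [0.11, 1.86], [-2.63, 2.63]. Speed limits (rad/s): [2.22, 2.22, 3.01, 3.01, 3.14, 3.14, 3.14].

## Interface

Orientations are given as a rotation vector (axis times angle).
In Python, from station import arm gives the robot as it stands.
- The arm moves only by the tool arm_command, never from a script. Its argument "motion" is a list of rows, each an object with "travel": the shift along the tool's x, y, z in units of 50 mm (1.0 is 50 mm), a list of three; "angular": the turn, a rotation vector about the tool's x, y, z in units of 8 degrees (1.0 is 8 degrees), a list of three. A call has 1 to 8 rows; each row shifts and turns the commanded pose from where the row before left it, along the tool's axes as they then stand; what a row does not reach is not made up. A row lasts 1/10 s, in which the tool goes at most 50 mm and 8.59 degrees, less where a joint would pass 70% of its speed; a pose out of reach is approached as far as the arm can. A call with a number of a shift or a turn outside -1 to 1 is refused whole. A call with a gripper value outside its range is refused whole. "hand" is the opening, from -1 (shut) to 1 (fully open), set as the call begins (left out, the last holds). The fingers move at their own pace and stop on an object; "squeeze" is the grip in N (left out, the last holds). Time passes only in rows, so rows that do not move let the fingers close. It gives the time, the measured TCP pose, the force, the opening and the grip force at its end, in the units of the state.
- arm.get_state(): the state, without advancing time (a new reading comes with each control period).
- arm.read_camera(name): name is "side" or "top"; returns a dict with "frame" (420x560x3 uint8, red, green, blue), "fx", "fy", "cx", "cy" (pixels), "k1" (the pictures are not rectified: a ray, as slopes to the right and down, at radius r is drawn at 1 + k1 r^2 times it, then the intrinsics apply), "extrinsics" (4x4, takes a point from camera to world coordinates). Camera axes: x right, y down, z forward; pixel columns grow to the right and rows downward; lengths in m; the calibration is good to about 2 mm. A picture is of the moment at which its call begins. There is no depth.
- arm.hand_in(): hands the job in; it is judged then, once.
The state is a dict: "time": time; "joint_positions": joint angles; "qvel": joint speeds; "joint_efforts": joint torques, N m; "tcp_pos": TCP position; "orientation": TCP orientation; "contact_force": force on the tool from outside, world axes, zero at the start; "ft_torque": the same for the moment, N m; "opening": finger opening in m; "finger_force": force on a finger pad.
Only numpy, scipy, OpenCV 4.12 (cv2) and the standard library are available. Lean on these libraries where they do the work, as an engineer would, in place of code of your own. Each camera call takes 0.05 s, during which the arm holds its last target. There are 200 camera calls.

## Task

Get the empty centrifuge buckets ready for a UV cycle: pull the hood's tray all the way out, take the loose cap off every bucket that still has one and set it knob up in its own bay of the cap rack, and stand all three open buckets upright on the tray. Then push the loaded tray all the way home under the hood, and after that slide the lock grip to its end stop towards the tray. Leave the glass beaker where it stands.

Things in the scene. Friction and masses are not known exactly. Their poses are not given: they have to be found in the camera images.
- bucket0: Centrifuge bucket: round aluminium cup, 53 mm outer diameter, 75 mm tall, 3 mm wall, 0.25 kg, standing on the table, capped or already open. Origin: centre of its underside, z up along its axis. Three are always there.
- bucket1: Centrifuge bucket: round aluminium cup, 53 mm outer diameter, 75 mm tall, 3 mm wall, 0.25 kg, standing on the table, capped or already open. Origin: centre of its underside, z up along its axis. Three are always there.
- bucket2: Centrifuge bucket: round aluminium cup, 53 mm outer diameter, 75 mm tall, 3 mm wall, 0.25 kg, standing on the table, capped or already open. Origin: centre of its underside, z up along its axis. Three are always there.
- cap0: Loose grey cap over bucket0's rim: 65 mm diameter, 18 mm deep, hollow below (14 mm deep skirt, 3 mm play), with a round upright knob, 24 mm in diameter, 18 to 50 mm above the origin. Origin: centre of the skirt's lower edge, z up through the knob; 61 mm above the underside of its bucket when on it. 0.05 kg. None if absent: that bucket starts open.
- cap1: Loose grey cap over bucket1's rim: 65 mm diameter, 18 mm deep, hollow below (14 mm deep skirt, 3 mm play), with a round upright knob, 24 mm in diameter, 18 to 50 mm above the origin. Origin: centre of the skirt's lower edge, z up through the knob; 61 mm above the underside of its bucket when on it. 0.05 kg. None if absent: that bucket starts open.
- cap2: Loose grey cap over bucket2's rim: 65 mm diameter, 18 mm deep, hollow below (14 mm deep skirt, 3 mm play), with a round upright knob, 24 mm in diameter, 18 to 50 mm above the origin. Origin: centre of the skirt's lower edge, z up through the knob; 61 mm above the underside of its bucket when on it. 0.05 kg. None if absent: that bucket starts open.
- cap_rack: Cap rack: loose white shallow tray, 95 mm (its x) by 270 mm (its y) and 20 mm high, 5 mm walls, floor 5 mm thick, divided across y into three equal bays (centres at y = -0.088, 0, +0.088; each about 85 by 83 mm inside). Origin: centre of its underside. Takes one cap per bay, standing on its skirt.
- station: UV hood: fixed white box with a green band, on a grey base plate, open at its +y end. Origin: on the table under the middle of the fully pulled-out tray, which runs along its y. In its frame the hood spans y -0.165 to -0.445, x -0.065 to 0.065, top z 0.19; inside 106 mm wide, roof underside z 0.115: open buckets on the tray pass under, capped ones do not.
- tray (a joint): Slide of the steel tray, m: 0 = pulled all the way out (towards the station's +y), 0.29 = all the way home under the hood (towards the station's -y). It starts partly pushed in and stays where it is left (1.5 N friction).
- tray_floor (a point): Centre of the tray's floor, top surface (22 mm above the table), axes as the station's. The tray is 250 mm along y and 85 mm along x outside, with a 5 mm wide rim that stands 12 mm above the floor all round.
- tray_grip (a point): Point on the tray's handle, an upright black block 20 mm (x) by 30 mm (y), top 80 mm above the table; it stands 200 mm from tray_floor towards +y, on a low flat bar out of the tray's end. The point is on its axis, 60 mm above the table. The handle stays outside the hood.
- lock (a joint): Slide of the tray lock, m: 0 = open (start), 0.055 = end stop, locked: a flat tongue then stands across behind the handle of the tray that is home. It moves towards the station's +x (away from the robot, towards the tray). 1.5 N friction.
- lock_grip (a point): Point on the lock's upright black grip, 20 by 20 mm, top 76 mm above the table; it stands beside the tray's track on the robot's side. The point is on its axis, 56 mm above the table; axes as the station's.
- beaker: Glass beaker, 66 mm wide, 85 mm tall; not to be disturbed. Origin: centre of its underside.
- marker: Black marker pen lying on the table, 130 mm long, 14 mm thick; in nobody's way. Origin: below its middle.
Things that resemble listed ones, but are neither listed nor needed, are in the scene too. What is shaped like the bucket0 but red is not meant.

How it is judged:
By the outcome, as a careful person would: the job done as asked, in the order asked, and still so for the second after the job is handed in, with the robot touching nothing.
Of cap0, cap1, cap2 only 2 to 3 are there at a start; the rules pass over those that are not, and their reading is None.
At some moment in a run one of cap_rack, bucket0, bucket1, bucket2 may be knocked a few centimetres aside while the robot is not near it.
It also fails if it takes over 200 s, if anything falls off the work surface, if the arm or the gripper's body presses on something with over 40 N, if the wrist force passes 120 N, or if a joint passes its speed limit or range.

## Working session

There is one attempt and no reset: what is moved stays moved. The work goes in short steps, Python scripts to look and compute and a tool call to move; the robot and the scene stay as the last step left them, time stands still between calls to the robot, and variables do not carry over. Pictures are saved under pics/ and viewed, at most 14 in all, crops included, and the job is handed in when it is done.

Besides the shell and the picture viewer there is one more tool, called after "Request:" by a JSON object that holds its "fn" and its "kwargs". arm_command: Moves the arm, as the interface text tells. Its arguments: {"type":"object","properties":{"motion":{"type":"array","items":{"type":"object","properties":{"travel":{"type":"array","items":{"type":"number","minimum":-1,"maximum":1}},"angular":{"type":"array","items":{"type":"number","minimum":-1,"maximum":1}}}}},"hand":{"type":"number"},"squeeze":{"type":"number"}},"required":["motion"]}

```bash
ls; mkdir -p pics; cat > h.py <<'E'
import numpy as np, cv2
from scipy.spatial.transform import Rotation as R
from station import arm
def shot(name,fn=None):
    c=arm.read_camera(name); 
    if fn: cv2.imwrite('pics/'+fn,c['frame'][:,:,::-1])
    return c
def ray(c,u,v):
    d=np.array([(u-c['cx'])/c['fx'],(v-c['cy'])/c['fy']]); s=d.copy()
    for _ in range(20): s=d/(1+c['k1']*(s@s))
    E=np.array(c['extrinsics']); return E[:3,3],E[:3,:3]@np.array([s[0],s[1],1])
def onz(c,u,v,z):
    o,d=ray(c,u,v); return o+d*(z-o[2])/d[2]
def proj(c,p):
    E=np.array(c['extrinsics']); q=E[:3,:3].T@(np.array(p)-E[:3,3]); s=q[:2]/q[2]; s=s*(1+c['k1']*(s@s))
    return np.array([c['fx']*s[0]+c['cx'],c['fy']*s[1]+c['cy']])
E
python3 - <<'E'
from h import *
for n in('top','side'):
    c=shot(n,n+'0.png'); print(n,c['fx'],c['cx'],c['cy'],c['k1'],np.round(c['extrinsics'],3).tolist())
s=arm.get_state(); print(s)
E
```

```text
pics
top 413.4927997158899 274.5886488395752 211.69496212472612 0.04047325419301946 [[0.025, -0.995, 0.102, 0.512], [-1.0, -0.026, -0.013, 0.11], [0.016, -0.101, -0.995, 1.048], [0.0, 0.0, 0.0, 1.0]]
side 420.9302807546455 275.78881456167863 204.58061557566626 -0.004210733479737829 [[-0.888, -0.298, 0.351, 0.273], [-0.461, 0.573, -0.678, 0.774], [0.0, -0.763, -0.646, 0.703], [0.0, 0.0, 0.0, 1.0]]
{'time': 0.1, 'joint_positions': array([ 1.21729266,  0.60006055, -0.00254042,  1.60001967,  0.00180219,
        0.94288691, -0.07980438]), 'qvel': array([ 0.00081156, -0.00197177, -0.00036616, -0.00218653,  0.0007501 ,
        0.00035526, -0.00021264]), 'joint_efforts': array([ 5.43764792e-03, -7.66560173e+01,  1.50266021e+00, -2.52936137e+01,
       -5.22055943e-02,  1.35630448e-02,  7.96615723e-05]), 'tcp_pos': array([ 0.19809431, -0.69724278,  0.40394583]), 'orientation': array([-3.11021839e+00, -4.33313543e-01,  5.00854006e-04]), 'contact_force': array([ 0.49650151, -0.42904914,  0.58683009]), 'ft_torque': array([-0.01643373,  0.00265857,  0.00950322]), 'finger_force': 0.0, 'opening': 0.09301930346548698}
```

View pics/top0.png

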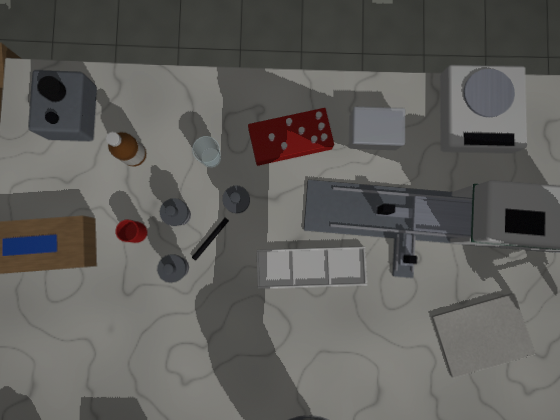

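View pics/side0.png

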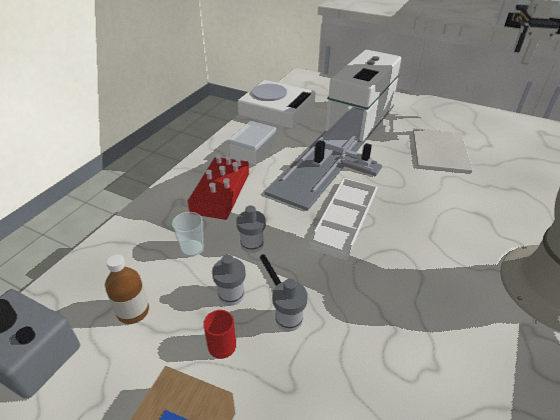

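The top picture shows three grey capped buckets at (175,211), (236,199) and (173,268). A red bucket at (131,231) is not meant. The beaker is at (206,151), the rack at (312,268), the tray handle at (386,209) and the lock grip at (409,259). The side view shows knobs on all three grey buckets, at (228,260), (250,215) and (290,288). I'll confirm this in one enlarged crop.

```bash
python3 - <<'E'
from h import *
t=cv2.imread('pics/top0.png'); s=cv2.imread('pics/side0.png')
a=cv2.resize(t[175:290,125:445],(800,288),interpolation=cv2.INTER_CUBIC)
b=cv2.resize(s[130:335,180:400],(322,300),interpolation=cv2.INTER_CUBIC)
b2=cv2.resize(t[180:290,295:465],(464,300),interpolation=cv2.INTER_CUBIC)
im=np.vstack([a,np.hstack([b,b2,np.zeros((300,14,3),np.uint8)])])
cv2.imwrite('pics/crop0.png',cv2.convertScaleAbs(im,alpha=1.6,beta=10)); 
c=shot('top')
for n,u,v,z in [('b A',175,211,.1),('b B',236,199,.1),('b C',173,268,.1),('grip',386,209,.08),('lock',409,259,.076),('rack',312,268,.01),('rackL',260,268,.02),('rackR',365,268,.02),('base+y',304,205,.01),('hoodface',473,190,.19),('hoodface2',473,245,.19)]:
    print(n,onz(c,u,v,z).round(3))
E
```

```text
b A [0.604 0.326 0.1  ]
b B [0.636 0.187 0.1  ]
b C [0.475 0.323 0.1  ]
grip [ 0.624 -0.166  0.08 ]
lock [ 0.508 -0.22   0.076]
rack [ 0.48  -0.001  0.01 ]
rackL [0.477 0.129 0.02 ]
rackR [ 0.483 -0.13   0.02 ]
base+y [0.637 0.022 0.01 ]
hoodface [ 0.656 -0.316  0.19 ]
hoodface2 [ 0.541 -0.313  0.19 ]
```

View pics/crop0.png

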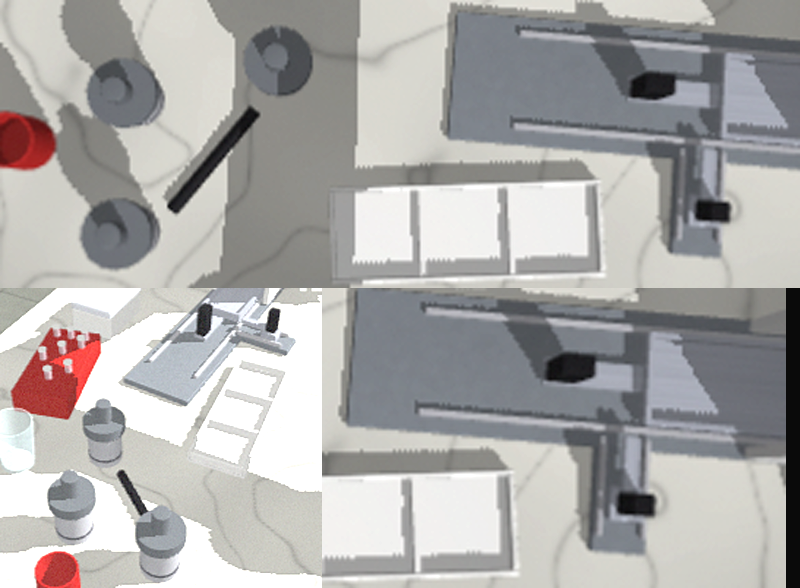

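All three grey buckets are capped, with knobs visible in both views. The red cup is the decoy. Next I'll compute positions from these pixels.

```bash
cat >> h.py <<'E'
def tri(ct,pt,cs,ps):
    o1,d1=ray(ct,*pt);o2,d2=ray(cs,*ps);d1=d1/np.linalg.norm(d1);d2=d2/np.linalg.norm(d2)
    k=np.linalg.lstsq(np.array([d1,-d2]).T,o2-o1,rcond=None)[0]; a=o1+k[0]*d1;b=o2+k[1]*d2
    return (a+b)/2,np.linalg.norm(a-b)
def caps(c,zdisc=.079):
    g=cv2.cvtColor(c['frame'],cv2.COLOR_RGB2GRAY)
    return g
E
python3 - <<'E'
from h import *
c=shot('top');s=shot('side')
A=lambda x,y:(125+x/2.5,175+y/2.5)
B=lambda x,y:(295+(x-322)/2.73,180+(y-288)/2.73)
for n,x,y in [('A',122,92),('B',277.5,61),('C',116,233)]: print('disc',n,onz(c,*A(x,y),.079).round(3))
S=lambda x,y:(180+x/1.464,130+(y-288)/1.464)
for n,p,q in [('A',(113,89),(67,479)),('B',(277,54),(103,406)),('C',(110,234),(161,516)),('handle top',(655,75),(205,306)),('lock top',(713,203),(272,311))]:
    P,e=tri(c,A(*p),s,S(*q)); print(n,P.round(3),round(e,4))
for n,p in [('up rail',((420,308),(785,333))),('low rail',((415,408),(785,437)))]:
    a,b=[onz(c,*B(*q),.02) for q in p]; d=a-b; print(n,a.round(3),b.round(3),'yaw',np.degrees(np.arctan2(-d[0],d[1])).round(2))
for n,p in [('rk LL',(331,281)),('LU',(329,188)),('RU',(600,181)),('RL',(606,274))]: print(n,onz(c,*A(*p),.02).round(3))
for n,p,z in [('handle',(657,73),.08),('lock',(715,202),.076),('plate cornerU',(456,8),.01),('plate cornerL',(446,137),.01)]: print(n,onz(c,*A(*p),z).round(3))
# target yaw help
st=arm.get_state(); M=R.from_rotvec(st['orientation']).as_matrix(); print(M.round(3).tolist(),np.degrees(np.arctan2(M[1,0],M[0,0])))
E
```

```text
disc A [0.604 0.333 0.079]
disc B [0.638 0.189 0.079]
disc C [0.474 0.332 0.079]
A [0.606 0.336 0.104] 0.0025
B [0.64  0.187 0.102] 0.0018
C [0.473 0.332 0.101] 0.0003
handle top [ 0.629 -0.169  0.082] 0.0093
lock top [ 0.513 -0.225  0.073] 0.0054
up rail [ 0.682 -0.044  0.02 ] [ 0.668 -0.379  0.02 ] yaw -2.47
low rail [ 0.59 -0.04  0.02] [ 0.572 -0.377  0.02 ] yaw -2.97
rk LL [0.43  0.134 0.02 ]
LU [0.52  0.138 0.02 ]
RU [ 0.534 -0.13   0.02 ]
RL [ 0.443 -0.136  0.02 ]
handle [ 0.636 -0.17   0.08 ]
lock [ 0.516 -0.225  0.076]
plate cornerU [0.706 0.015 0.01 ]
plate cornerL [0.574 0.023 0.01 ]
[[0.962, 0.273, -0.0], [0.273, -0.962, 0.001], [-0.0, -0.001, -1.0]] 15.862603023575728
```

Measured heights agree with the given sizes: knob tops near 0.105, handle top 0.08. Station yaw is about −2.7° and rack yaw about +3°. First I rotate the tool to the station axes and go over the handle.

Request:
{"fn": "arm_command", "kwargs": {"motion": [{"travel": [0, 0, -0.25], "angular": [0, 0, -1]}, {"travel": [0, 0, -0.25], "angular": [0, 0, -1]}, {"travel": [0, 0, -0.25], "angular": [0, 0, -1]}, {"travel": [0, 0, -0.25], "angular": [0, 0, -1]}, {"travel": [0, 0, -0.25], "angular": [0, 0, -1]}, {"travel": [0, 0, -0.25], "angular": [0, 0, -1]}, {"travel": [0, 0, -0.25], "angular": [0, 0, -1]}, {"travel": [0, 0, -0.25], "angular": [0, 0, -1]}], "hand": 1}}

```text
time: 1.05
tcp_pos: [0.198, -0.6974, 0.5051]
orientation: [-2.403, -2.023, 0.0]
contact_force: [1.1, -0.3, 0.2]
opening: 0.093
finger_force: 0.0
```

Request:
{"fn": "arm_command", "kwargs": {"motion": [{"angular": [0, 0, -0.93]}, {"travel": [0.685, 0.511, 0]}, {"travel": [0.685, 0.511, 0]}, {"travel": [0.685, 0.511, 0]}, {"travel": [0.685, 0.511, 0]}, {"travel": [0.685, 0.511, 0]}, {"travel": [0.685, 0.511, 0]}, {"travel": [0.685, 0.511, 0]}]}}

```text
$.motion[0]: bad value
```

Request:
{"fn": "arm_command", "kwargs": {"motion": [{"travel": [0.685, 0.511, 0]}, {"travel": [0.685, 0.511, 0]}, {"travel": [0.685, 0.511, 0]}, {"travel": [0.685, 0.511, 0]}, {"travel": [0.685, 0.511, 0]}, {"travel": [0.685, 0.511, 0]}, {"travel": [0.685, 0.511, 0]}, {"travel": [0.685, 0.511, 0]}]}}

```text
$.motion[0]: bad value
```

Request:
{"fn": "arm_command", "kwargs": {"motion": [{"travel": [0.685, 0.511, 0]}, {"travel": [0, 0, 0]}, {"travel": [0, 0, 0]}]}}

```text
$.motion[0]: bad value
```

Both keys are apparently required in each row.

Request:
{"fn": "arm_command", "kwargs": {"motion": [{"travel": [0, 0, 0], "angular": [0, 0, -0.93]}, {"travel": [0.7, 0.5, 0], "angular": [0, 0, 0]}, {"travel": [0.7, 0.5, 0], "angular": [0, 0, 0]}, {"travel": [0.7, 0.5, 0], "angular": [0, 0, 0]}, {"travel": [0.7, 0.5, 0], "angular": [0, 0, 0]}, {"travel": [0.7, 0.5, 0], "angular": [0, 0, 0]}, {"travel": [0.7, 0.5, 0], "angular": [0, 0, 0]}, {"travel": [0.7, 0.5, 0], "angular": [0, 0, 0]}]}}

```text
time: 1.85
tcp_pos: [0.3852, -0.4594, 0.5048]
orientation: [2.273, 2.168, -0.0]
contact_force: [1.7, 0.3, -0.1]
opening: 0.0929
finger_force: 0.0
```

Request:
{"fn": "arm_command", "kwargs": {"motion": [{"travel": [0.7, 0.5, 0], "angular": [0, 0, 0]}, {"travel": [0.7, 0.5, 0], "angular": [0, 0, 0]}, {"travel": [0.7, 0.5, 0], "angular": [0, 0, 0]}, {"travel": [0.7, 0.5, 0], "angular": [0, 0, 0]}, {"travel": [0.7, 0.5, 0], "angular": [0, 0, 0]}, {"travel": [0.7, 0.5, 0], "angular": [0, 0, 0]}, {"travel": [0.7, 0.5, 0], "angular": [0, 0, 0]}, {"travel": [0.7, 0.5, 0], "angular": [0, 0, 0]}]}}

```text
time: 2.65
tcp_pos: [0.5983, -0.1892, 0.5048]
orientation: [2.273, 2.168, -0.0]
contact_force: [1.0, -0.7, -0.1]
opening: 0.0928
finger_force: 0.0
```

Request:
{"fn": "arm_command", "kwargs": {"motion": [{"travel": [0.4, 0.3, 0], "angular": [0, 0, 0]}, {"travel": [0, 0, 0], "angular": [0, 0, 0]}, {"travel": [0, 0, 0], "angular": [0, 0, 0]}]}}

```text
time: 2.95
tcp_pos: [0.6134, -0.1712, 0.5044]
orientation: [-2.272, -2.169, 0.001]
contact_force: [-0.6, 0.0, 0.5]
opening: 0.0929
finger_force: 0.0
```

Request:
{"fn": "arm_command", "kwargs": {"motion": [{"travel": [0.06, 0.37, 0.5], "angular": [0, 0, 0]}, {"travel": [0, 0, 0.8], "angular": [0, 0, 0]}, {"travel": [0, 0, 0.8], "angular": [0, 0, 0]}, {"travel": [0, 0, 0.8], "angular": [0, 0, 0]}, {"travel": [0, 0, 0.8], "angular": [0, 0, 0]}, {"travel": [0, 0, 0.8], "angular": [0, 0, 0]}, {"travel": [0, 0, 0.6], "angular": [0, 0, 0]}, {"travel": [0, 0, 0.4], "angular": [0, 0, 0]}]}}

```text
time: 3.75
tcp_pos: [0.6304, -0.1714, 0.2273]
orientation: [-2.275, -2.165, 0.004]
contact_force: [0.0, -0.4, 0.4]
opening: 0.0928
finger_force: 0.0
```

Request:
{"fn": "arm_command", "kwargs": {"motion": [{"travel": [0, 0, 0], "angular": [0, 0, 0]}, {"travel": [0, 0, 0], "angular": [0, 0, 0]}, {"travel": [0, 0, 0], "angular": [0, 0, 0]}, {"travel": [0, 0, 0], "angular": [0, 0, 0]}, {"travel": [0, 0, 0], "angular": [0, 0, 0]}, {"travel": [0, 0, 0], "angular": [0, 0, 0]}, {"travel": [0, 0, 0], "angular": [0, 0, 0]}, {"travel": [0, 0, 0], "angular": [0, 0, 0]}], "hand": -1, "squeeze": 20}}

```text
time: 4.55
tcp_pos: [0.632, -0.1692, 0.2298]
orientation: [2.273, 2.168, 0.0]
contact_force: [0.6, -0.8, -0.7]
opening: 0.0337
finger_force: 0.0
```

Request:
{"fn": "arm_command", "kwargs": {"motion": [{"travel": [0, 0, 0], "angular": [0, 0, 0]}, {"travel": [0, 0, 0], "angular": [0, 0, 0]}, {"travel": [0, 0, 0], "angular": [0, 0, 0]}, {"travel": [0, 0, 0], "angular": [0, 0, 0]}]}}

```text
time: 4.95
tcp_pos: [0.6289, -0.1691, 0.2293]
orientation: [-2.27, -2.164, 0.01]
contact_force: [-13.1, 2.2, 10.6]
opening: 0.0201
finger_force: 20.0
```

Request:
{"fn": "arm_command", "kwargs": {"motion": [{"travel": [0.4, 0, 0], "angular": [0, 0, 0]}, {"travel": [0.4, 0, 0], "angular": [0, 0, 0]}, {"travel": [0.4, 0, 0], "angular": [0, 0, 0]}, {"travel": [0.4, 0, 0], "angular": [0, 0, 0]}, {"travel": [0.4, 0, 0], "angular": [0, 0, 0]}, {"travel": [0.4, 0, 0], "angular": [0, 0, 0]}, {"travel": [0.4, 0, 0], "angular": [0, 0, 0]}, {"travel": [0.4, 0, 0], "angular": [0, 0, 0]}]}}

```text
time: 5.75
tcp_pos: [0.6378, -0.0094, 0.2294]
orientation: [-2.273, -2.166, 0.008]
contact_force: [-6.8, -1.3, 4.7]
opening: 0.0201
finger_force: 20.0
```

Request:
{"fn": "arm_command", "kwargs": {"motion": [{"travel": [0.2, 0, 0], "angular": [0, 0, 0]}, {"travel": [0.2, 0, 0], "angular": [0, 0, 0]}, {"travel": [0.2, 0, 0], "angular": [0, 0, 0]}, {"travel": [0.1, 0, 0], "angular": [0, 0, 0]}, {"travel": [0, 0, 0], "angular": [0, 0, 0]}]}}

```text
time: 6.25
tcp_pos: [0.6397, 0.0232, 0.2294]
orientation: [2.275, 2.166, -0.011]
contact_force: [-6.7, -8.2, 5.9]
opening: 0.0201
finger_force: 20.0
```

Request:
{"fn": "arm_command", "kwargs": {"motion": [{"travel": [0.1, -0.06, 0], "angular": [0, 0, 0]}, {"travel": [0.1, 0, 0], "angular": [0, 0, 0]}, {"travel": [0, 0, 0], "angular": [0, 0, 0]}]}}

```text
time: 6.55
tcp_pos: [0.6392, 0.0285, 0.2294]
orientation: [2.276, 2.157, -0.012]
contact_force: [2.9, -22.2, 0.4]
opening: 0.0199
finger_force: 20.0
```

```bash
python3 - <<'E'
from h import *
c=shot('top','top1.png'); s=shot('side','side1.png')
t=c['frame'][150:300,250:560,::-1]; cv2.imwrite('pics/v1.png',cv2.convertScaleAbs(cv2.resize(t,(800,387),interpolation=cv2.INTER_CUBIC),alpha=1.5,beta=10))
E
```

```text
(no output)
```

View pics/v1.png

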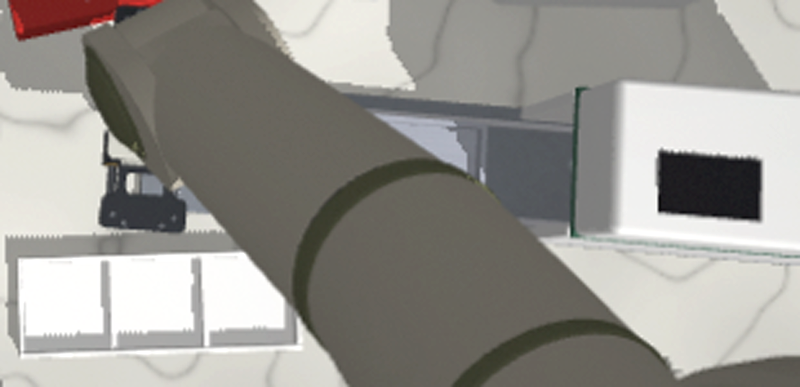

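```bash
python3 - <<'E'
from h import *
c=shot('top'); k=800/310
f=lambda x,y,z:onz(c,250+x/k,150+y/k,z).round(3)
print('tray end',f(485,150,.034),'hood top edge',f(622,82,.19),f(606,245,.19),'band',f(576,90,.19),f(576,90,.115),'lower corner',f(572,238,.03))
print('tray wall inner',f(476,150,.022))
s=arm.get_state();print(s['tcp_pos'],s['contact_force'])
E
```

```text
tray end [ 0.635 -0.306  0.034] hood top edge [ 0.675 -0.354  0.19 ] [ 0.542 -0.337  0.19 ] band [ 0.667 -0.316  0.19 ] [ 0.681 -0.354  0.115] lower corner [ 0.554 -0.389  0.03 ]
tray wall inner [ 0.636 -0.303  0.022]
[0.63923463 0.02845058 0.22934986] [  3.60290833 -21.59957421  -0.27390253]
```

The tray is at its out stop: about 22 N at the stop, and the tray end at y ≈ −0.30 matches. Now I release and go to cap B.

Request:
{"fn": "arm_command", "kwargs": {"motion": [{"travel": [-0.14, 0, 0], "angular": [0, 0, 0]}, {"travel": [0, 0, 0], "angular": [0, 0, 0]}, {"travel": [0, 0, 0], "angular": [0, 0, 0]}, {"travel": [0, 0, 0], "angular": [0, 0, 0]}, {"travel": [0, 0, 0], "angular": [0, 0, 0]}, {"travel": [0, 0, -0.5], "angular": [0, 0, 0]}, {"travel": [0, 0, -1], "angular": [0, 0, 0]}, {"travel": [0, 0, -1], "angular": [0, 0, 0]}], "hand": 0.2}}

```text
time: 7.5
tcp_pos: [0.638, 0.0292, 0.3553]
orientation: [-2.271, -2.168, 0.002]
contact_force: [1.0, -0.4, -0.3]
opening: 0.0557
finger_force: 0.0
```

Request:
{"fn": "arm_command", "kwargs": {"motion": [{"travel": [0.8, 0, 0], "angular": [0, 0, 0]}, {"travel": [0.8, 0, 0], "angular": [0, 0, 0]}, {"travel": [0.8, 0, 0], "angular": [0, 0, 0]}, {"travel": [0.8, -0.15, 0], "angular": [0, 0, 0]}, {"travel": [0, 0, 0], "angular": [0, 0, 0]}, {"travel": [0, 0, 0], "angular": [0, 0, 0]}]}}

```text
time: 8.1
tcp_pos: [0.6378, 0.1905, 0.3546]
orientation: [-2.269, -2.172, 0.0]
contact_force: [0.6, -1.2, 0.5]
opening: 0.0558
finger_force: 0.0
```

```bash
python3 - <<'E'
from h import *
c=shot('top','top2.png'); s=shot('side','side2.png')
cv2.imwrite('pics/v2.png',np.hstack([cv2.resize(c['frame'][100:320,100:380,::-1],(400,314)),cv2.resize(s['frame'][90:350,180:400,::-1],(400,473))[:314]]))
def knob(u,v): pass
s=arm.get_state();print(s['tcp_pos'],s['contact_force'])
E
```

```text
[0.63844168 0.18795194 0.35450324] [ 1.29417102 -0.76637176 -0.33124128]
```

View pics/v2.png

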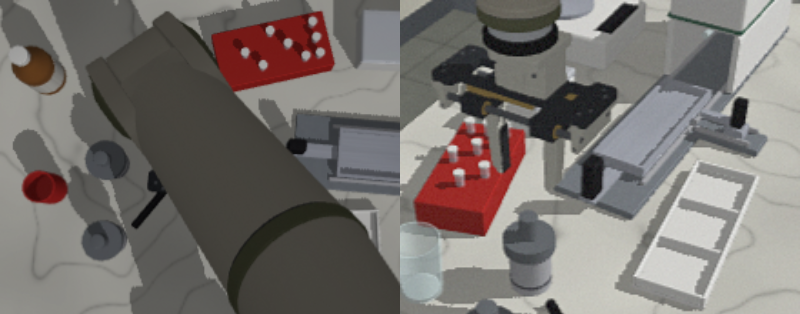

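The tray is fully out, the rack and cap B (side px ≈ 251,214) have not moved, and the gripper is over B. Now I descend and grasp the knob.

Request:
{"fn": "arm_command", "kwargs": {"motion": [{"travel": [0, 0.02, 0.5], "angular": [0, 0, 0]}, {"travel": [0, 0, 0.5], "angular": [0, 0, 0]}, {"travel": [0, 0, 0.4], "angular": [0, 0, 0]}, {"travel": [0, 0, 0.2], "angular": [0, 0, 0]}, {"travel": [0, 0, 0.12], "angular": [0, 0, 0]}, {"travel": [0, 0, 0], "angular": [0, 0, 0]}]}}

```text
time: 8.8
tcp_pos: [0.6395, 0.1882, 0.2684]
orientation: [-2.274, -2.167, 0.001]
contact_force: [0.2, 0.1, 0.6]
opening: 0.056
finger_force: 0.0
```

Request:
{"fn": "arm_command", "kwargs": {"motion": [{"travel": [0, 0, 0], "angular": [0, 0, 0]}, {"travel": [0, 0, 0], "angular": [0, 0, 0]}, {"travel": [0, 0, 0], "angular": [0, 0, 0]}, {"travel": [0, 0, 0], "angular": [0, 0, 0]}, {"travel": [0, 0, 0], "angular": [0, 0, 0]}, {"travel": [0, 0, 0], "angular": [0, 0, 0]}, {"travel": [0, 0, 0], "angular": [0, 0, 0]}], "hand": -1, "squeeze": 15}}

```text
time: 9.5
tcp_pos: [0.6395, 0.1888, 0.269]
orientation: [2.273, 2.168, 0.001]
contact_force: [-0.7, -0.6, 2.7]
opening: 0.0238
finger_force: 15.0
```

Request:
{"fn": "arm_command", "kwargs": {"motion": [{"travel": [0, 0, -0.2], "angular": [0, 0, 0]}, {"travel": [0, 0, -0.4], "angular": [0, 0, 0]}, {"travel": [0, 0, -0.6], "angular": [0, 0, 0]}, {"travel": [0, 0, -0.6], "angular": [0, 0, 0]}, {"travel": [-0.47, -0.23, 0], "angular": [0, 0, 0]}, {"travel": [-0.47, -0.23, 0], "angular": [0, 0, 0]}, {"travel": [-0.47, -0.23, 0], "angular": [0, 0, 0]}, {"travel": [-0.47, -0.23, 0], "angular": [0, 0, 0]}]}}

```text
time: 10.3
tcp_pos: [0.5883, 0.0962, 0.3592]
orientation: [2.273, 2.169, -0.0]
contact_force: [-0.0, -0.8, -0.3]
opening: 0.0234
finger_force: 15.0
```

Request:
{"fn": "arm_command", "kwargs": {"motion": [{"travel": [-0.47, -0.23, 0], "angular": [0, 0, 0]}, {"travel": [-0.47, -0.23, 0], "angular": [0, 0, 0]}, {"travel": [-0.47, -0.23, 0], "angular": [0, 0, 0]}, {"travel": [-0.47, -0.23, 0], "angular": [0, 0, 0]}, {"travel": [-0.47, -0.23, 0], "angular": [0, 0, 0]}, {"travel": [-0.47, -0.23, 0], "angular": [0, 0, 0]}, {"travel": [-0.47, -0.23, 0], "angular": [0, 0, 0]}, {"travel": [-0.49, -0.26, 0], "angular": [0, 0, 0]}]}}

```text
time: 11.1
tcp_pos: [0.4862, -0.088, 0.3592]
orientation: [2.273, 2.169, 0.0]
contact_force: [0.9, -0.2, -0.9]
opening: 0.0237
finger_force: 15.0
```

Request:
{"fn": "arm_command", "kwargs": {"motion": [{"travel": [0, 0, 0], "angular": [0, 0, 0]}, {"travel": [0, 0, 0], "angular": [0, 0, 0]}]}}

```text
time: 11.3
tcp_pos: [0.4866, -0.0876, 0.3592]
orientation: [2.274, 2.167, 0.001]
contact_force: [-0.4, 0.2, -0.0]
opening: 0.0235
finger_force: 15.0
```

```bash
python3 - <<'E'
from h import *
c=shot('top'); s=shot('side','side3.png')
cv2.imwrite('pics/v3.png',np.hstack([cv2.resize(c['frame'][150:330,100:380,::-1],(400,257)),cv2.resize(s['frame'][130:290,200:450,::-1],(400,257))]))
print(arm.get_state()['tcp_pos'])
for y,x in [(-.087,.487),(.0015,.482),(.089,.477)]: print(proj(s,[x,y,.005]).round(1),proj(c,[x,y,.005]).round(1))
E
```

```text
[ 0.48719921 -0.08659108  0.35902988]
[354.  195.2] [346.3 265.8]
[344.  215.6] [311.  266.9]
[333.  238.3] [276.  268.1]
```

View pics/v3.png

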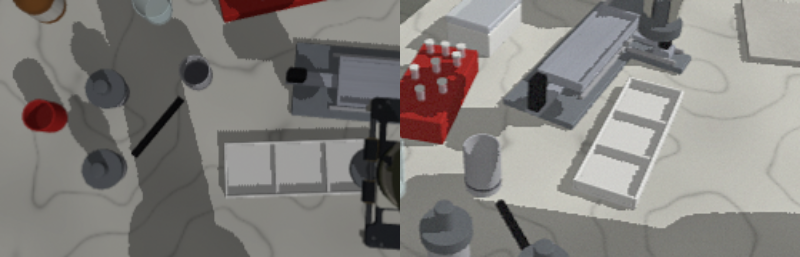

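The cap is in hand, bucket B is open at top px (237,200), and the rack is where I measured it. Now I lower the cap into the −y bay.

Request:
{"fn": "arm_command", "kwargs": {"motion": [{"travel": [0, 0, 0.6], "angular": [0, 0, 0]}, {"travel": [0, 0, 0.6], "angular": [0, 0, 0]}, {"travel": [0, 0, 0.6], "angular": [0, 0, 0]}, {"travel": [0, 0, 0.5], "angular": [0, 0, 0]}, {"travel": [0, 0, 0.3], "angular": [0, 0, 0]}, {"travel": [0, 0, 0.2], "angular": [0, 0, 0]}, {"travel": [0, 0, 0.12], "angular": [0, 0, 0]}, {"travel": [0, 0, 0], "angular": [0, 0, 0]}]}}

```text
time: 12.2
tcp_pos: [0.4871, -0.0867, 0.2125]
orientation: [-2.272, -2.17, -0.0]
contact_force: [-1.3, -0.2, -0.4]
opening: 0.0239
finger_force: 15.0
```

Request:
{"fn": "arm_command", "kwargs": {"motion": [{"travel": [0, 0, 0], "angular": [0, 0, 0]}, {"travel": [0, 0, 0], "angular": [0, 0, 0]}, {"travel": [0, 0, 0], "angular": [0, 0, 0]}, {"travel": [0, 0, 0], "angular": [0, 0, 0]}, {"travel": [0, 0, -0.4], "angular": [0, 0, 0]}, {"travel": [0, 0, -0.8], "angular": [0, 0, 0]}, {"travel": [0, 0, -0.8], "angular": [0, 0, 0]}, {"travel": [0, 0, -1], "angular": [0, 0, 0]}], "hand": 0.2}}

```text
time: 13.0
tcp_pos: [0.4861, -0.0874, 0.3636]
orientation: [-2.272, -2.167, 0.002]
contact_force: [1.0, -1.3, 0.8]
opening: 0.0556
finger_force: 0.0
```

```bash
cat >> h.py <<'E'
def hough(c,xyz,rad,half=40,k=4,n=3):
    """circle near expected world point; returns world xy on plane z for best few"""
    u,v=proj(c,xyz).round().astype(int); g=cv2.cvtColor(c['frame'],cv2.COLOR_RGB2GRAY)
    x0,y0=max(u-half,0),max(v-half,0); g=cv2.resize(g[y0:v+half,x0:u+half],None,fx=k,fy=k,interpolation=cv2.INTER_CUBIC)
    E=np.array(c['extrinsics']); d=np.linalg.norm(E[:3,3]-xyz); r=rad*c['fx']/d*k
    C=cv2.HoughCircles(cv2.GaussianBlur(g,(0,0),2),cv2.HOUGH_GRADIENT_ALT,1.5,20,param1=60,param2=0.5,minRadius=int(r*.88),maxRadius=int(r*1.12))
    if C is None: return []
    return [onz(c,x0+(a[0]+.5)/k-.5,y0+(a[1]+.5)/k-.5,xyz[2]).round(3)[:2].tolist() for a in C[0][:n]]
E
python3 - <<'E'
from h import *
c=shot('top','top4.png'); s=shot('side','side4.png')
for n,p in [('A',(.604,.333)),('C',(.474,.332))]:
    print(n,hough(c,(*p,.079),.0325),'knob',hough(c,(*p,.111),.012))
print('bucketB',hough(c,(.639,.188,.075),.0265),hough(c,(.639,.188,.075),.0235))
E
```

```text
A [[0.605, 0.333]] knob []
C [[0.477, 0.329]] knob []
bucketB [] [[0.64, 0.188]]
```

Request:
{"fn": "arm_command", "kwargs": {"motion": [{"travel": [0.9, -0.06, 0], "angular": [0, 0, 0]}, {"travel": [0.9, -0.06, 0], "angular": [0, 0, 0]}, {"travel": [0.9, -0.06, 0], "angular": [0, 0, 0]}, {"travel": [0.9, -0.06, 0], "angular": [0, 0, 0]}, {"travel": [0.9, -0.06, 0], "angular": [0, 0, 0]}, {"travel": [0.9, -0.06, 0], "angular": [0, 0, 0]}, {"travel": [0.9, -0.06, 0], "angular": [0, 0, 0]}, {"travel": [0.9, -0.06, 0], "angular": [0, 0, 0]}]}}

```text
time: 13.9
tcp_pos: [0.4793, 0.2751, 0.3624]
orientation: [2.273, 2.168, -0.001]
contact_force: [0.5, -0.2, -1.1]
opening: 0.0555
finger_force: 0.0
```

Request:
{"fn": "arm_command", "kwargs": {"motion": [{"travel": [0.6, -0.07, 0], "angular": [0, 0, 0]}, {"travel": [0.54, -0.07, 0], "angular": [0, 0, 0]}, {"travel": [0, 0, 0], "angular": [0, 0, 0]}, {"travel": [0, 0, 0], "angular": [0, 0, 0]}]}}

```text
time: 14.3
tcp_pos: [0.475, 0.3308, 0.3621]
orientation: [2.272, 2.17, -0.002]
contact_force: [-0.4, -0.0, -0.1]
opening: 0.0557
finger_force: 0.0
```

Request:
{"fn": "arm_command", "kwargs": {"motion": [{"travel": [0, 0, 0.5], "angular": [0, 0, 0]}, {"travel": [0, 0, 0.5], "angular": [0, 0, 0]}, {"travel": [0, 0, 0.5], "angular": [0, 0, 0]}, {"travel": [0, 0, 0.26], "angular": [0, 0, 0]}, {"travel": [0, 0, 0.12], "angular": [0, 0, 0]}, {"travel": [0, 0, 0], "angular": [0, 0, 0]}]}}

```text
time: 14.9
tcp_pos: [0.4755, 0.3302, 0.2684]
orientation: [2.274, 2.168, -0.002]
contact_force: [1.1, -0.5, 0.7]
opening: 0.0555
finger_force: 0.0
```

Request:
{"fn": "arm_command", "kwargs": {"motion": [{"travel": [0, 0, 0], "angular": [0, 0, 0]}, {"travel": [0, 0, 0], "angular": [0, 0, 0]}, {"travel": [0, 0, 0], "angular": [0, 0, 0]}, {"travel": [0, 0, 0], "angular": [0, 0, 0]}, {"travel": [0, 0, 0], "angular": [0, 0, 0]}, {"travel": [0, 0, 0], "angular": [0, 0, 0]}, {"travel": [0, 0, 0], "angular": [0, 0, 0]}], "hand": -1, "squeeze": 15}}

```text
time: 15.6
tcp_pos: [0.4753, 0.3308, 0.2691]
orientation: [2.273, 2.169, 0.001]
contact_force: [-0.9, -0.8, 5.9]
opening: 0.0238
finger_force: 15.0
```

Request:
{"fn": "arm_command", "kwargs": {"motion": [{"travel": [0, 0, -0.2], "angular": [0, 0, 0]}, {"travel": [0, 0, -0.4], "angular": [0, 0, 0]}, {"travel": [0, 0, -0.6], "angular": [0, 0, 0]}, {"travel": [0, 0, -0.6], "angular": [0, 0, 0]}, {"travel": [-0.5, 0.04, 0], "angular": [0, 0, 0]}, {"travel": [-0.5, 0.04, 0], "angular": [0, 0, 0]}, {"travel": [-0.5, 0.04, 0], "angular": [0, 0, 0]}, {"travel": [-0.5, 0.04, 0], "angular": [0, 0, 0]}]}}

```text
time: 16.4
tcp_pos: [0.4785, 0.2294, 0.3592]
orientation: [2.273, 2.169, 0.0]
contact_force: [0.7, -0.7, 0.0]
opening: 0.0236
finger_force: 15.0
```

Request:
{"fn": "arm_command", "kwargs": {"motion": [{"travel": [-0.6, 0.04, 0], "angular": [0, 0, 0]}, {"travel": [-0.6, 0.04, 0], "angular": [0, 0, 0]}, {"travel": [-0.6, 0.04, 0], "angular": [0, 0, 0]}, {"travel": [-0.6, 0.04, 0], "angular": [0, 0, 0]}, {"travel": [-0.6, 0.04, 0], "angular": [0, 0, 0]}, {"travel": [-0.6, 0.04, 0], "angular": [0, 0, 0]}, {"travel": [-0.6, 0.04, 0], "angular": [0, 0, 0]}, {"travel": [-0.38, 0, 0], "angular": [0, 0, 0]}]}}

```text
time: 17.2
tcp_pos: [0.4817, -0.0012, 0.3591]
orientation: [2.275, 2.166, -0.001]
contact_force: [-0.2, 0.6, -0.2]
opening: 0.0237
finger_force: 15.0
```

Request:
{"fn": "arm_command", "kwargs": {"motion": [{"travel": [0, 0, 0], "angular": [0, 0, 0]}, {"travel": [0, 0, 0], "angular": [0, 0, 0]}]}}

```text
time: 17.4
tcp_pos: [0.4819, 0.0011, 0.3591]
orientation: [2.274, 2.167, 0.001]
contact_force: [-0.2, 0.3, -0.7]
opening: 0.0234
finger_force: 15.0
```

```bash
python3 - <<'E'
from h import *
c=shot('top'); s=shot('side')
a=cv2.resize(c['frame'][150:330,100:380,::-1],(400,257)); b=cv2.resize(s['frame'][140:270,260:430,::-1],(400,306))
cv2.imwrite('pics/v4.png',np.hstack([np.vstack([a,np.zeros((49,400,3),np.uint8)]),b]))
print(arm.get_state()['tcp_pos'],hough(c,(.605,.333,.079),.0325))
E
```

```text
[0.4819192  0.0020227  0.35895688] [[0.606, 0.333]]
```

View pics/v4.png

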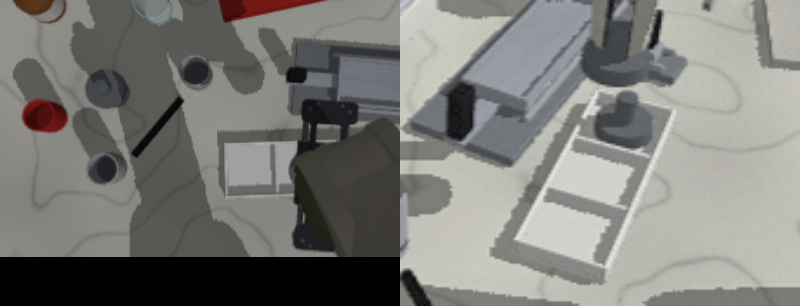

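The first cap stands knob up in the −y bay (side px ≈ 354,192), the second is held above the middle bay, and bucket C is open. The rack has not moved, so I lower.

Request:
{"fn": "arm_command", "kwargs": {"motion": [{"travel": [0, 0, 0.6], "angular": [0, 0, 0]}, {"travel": [0, 0, 0.6], "angular": [0, 0, 0]}, {"travel": [0, 0, 0.6], "angular": [0, 0, 0]}, {"travel": [0, 0, 0.5], "angular": [0, 0, 0]}, {"travel": [0, 0, 0.3], "angular": [0, 0, 0]}, {"travel": [0, 0, 0.2], "angular": [0, 0, 0]}, {"travel": [0, 0, 0.12], "angular": [0, 0, 0]}, {"travel": [0, 0, 0], "angular": [0, 0, 0]}]}}

```text
time: 18.3
tcp_pos: [0.4819, 0.0018, 0.2125]
orientation: [-2.272, -2.17, 0.0]
contact_force: [-0.8, 0.4, -0.3]
opening: 0.0235
finger_force: 15.0
```

Request:
{"fn": "arm_command", "kwargs": {"motion": [{"travel": [0, 0, 0], "angular": [0, 0, 0]}, {"travel": [0, 0, 0], "angular": [0, 0, 0]}, {"travel": [0, 0, 0], "angular": [0, 0, 0]}, {"travel": [0, 0, 0], "angular": [0, 0, 0]}, {"travel": [0, 0, -0.4], "angular": [0, 0, 0]}, {"travel": [0, 0, -0.8], "angular": [0, 0, 0]}, {"travel": [0, 0, -0.8], "angular": [0, 0, 0]}, {"travel": [0, 0, -1], "angular": [0, 0, 0]}], "hand": 0.2}}

```text
time: 19.1
tcp_pos: [0.4813, 0.0008, 0.3636]
orientation: [-2.272, -2.167, 0.003]
contact_force: [1.3, -0.4, -0.1]
opening: 0.0554
finger_force: 0.0
```

Request:
{"fn": "arm_command", "kwargs": {"motion": [{"travel": [0.84, 0.27, 0], "angular": [0, 0, 0]}, {"travel": [0.84, 0.27, 0], "angular": [0, 0, 0]}, {"travel": [0.84, 0.27, 0], "angular": [0, 0, 0]}, {"travel": [0.84, 0.27, 0], "angular": [0, 0, 0]}, {"travel": [0.84, 0.27, 0], "angular": [0, 0, 0]}, {"travel": [0.84, 0.27, 0], "angular": [0, 0, 0]}, {"travel": [0.84, 0.27, 0], "angular": [0, 0, 0]}, {"travel": [0.84, 0.27, 0], "angular": [0, 0, 0]}]}}

```text
time: 19.9
tcp_pos: [0.6059, 0.3331, 0.3627]
orientation: [2.273, 2.168, -0.001]
contact_force: [0.4, 0.3, 0.3]
opening: 0.0561
finger_force: 0.0
```

Request:
{"fn": "arm_command", "kwargs": {"motion": [{"travel": [0, 0, 0], "angular": [0, 0, 0]}, {"travel": [0, 0, 0], "angular": [0, 0, 0]}, {"travel": [0, 0, 0.5], "angular": [0, 0, 0]}, {"travel": [0, 0, 0.5], "angular": [0, 0, 0]}, {"travel": [0, 0, 0.5], "angular": [0, 0, 0]}, {"travel": [0, 0, 0.26], "angular": [0, 0, 0]}, {"travel": [0, 0, 0.12], "angular": [0, 0, 0]}, {"travel": [0, 0, 0], "angular": [0, 0, 0]}]}}

```text
time: 20.7
tcp_pos: [0.6056, 0.3308, 0.2685]
orientation: [2.274, 2.168, -0.001]
contact_force: [-0.2, 0.3, 0.5]
opening: 0.0558
finger_force: 0.0
```

Request:
{"fn": "arm_command", "kwargs": {"motion": [{"travel": [0, 0, 0], "angular": [0, 0, 0]}, {"travel": [0, 0, 0], "angular": [0, 0, 0]}, {"travel": [0, 0, 0], "angular": [0, 0, 0]}, {"travel": [0, 0, 0], "angular": [0, 0, 0]}, {"travel": [0, 0, 0], "angular": [0, 0, 0]}, {"travel": [0, 0, 0], "angular": [0, 0, 0]}, {"travel": [0, 0, 0], "angular": [0, 0, 0]}], "hand": -1, "squeeze": 15}}

```text
time: 21.4
tcp_pos: [0.6056, 0.3317, 0.2691]
orientation: [2.273, 2.168, 0.0]
contact_force: [-0.1, -0.8, 5.0]
opening: 0.0239
finger_force: 15.0
```

Request:
{"fn": "arm_command", "kwargs": {"motion": [{"travel": [0, 0, -0.2], "angular": [0, 0, 0]}, {"travel": [0, 0, -0.4], "angular": [0, 0, 0]}, {"travel": [0, 0, -0.6], "angular": [0, 0, 0]}, {"travel": [0, 0, -0.6], "angular": [0, 0, 0]}, {"travel": [-0.5, -0.24, 0], "angular": [0, 0, 0]}, {"travel": [-0.5, -0.24, 0], "angular": [0, 0, 0]}, {"travel": [-0.5, -0.24, 0], "angular": [0, 0, 0]}, {"travel": [-0.5, -0.24, 0], "angular": [0, 0, 0]}]}}

```text
time: 22.2
tcp_pos: [0.5522, 0.233, 0.3592]
orientation: [2.273, 2.169, 0.0]
contact_force: [1.2, -0.5, -0.1]
opening: 0.0237
finger_force: 15.0
```

Request:
{"fn": "arm_command", "kwargs": {"motion": [{"travel": [-0.5, -0.23, 0], "angular": [0, 0, 0]}, {"travel": [-0.5, -0.23, 0], "angular": [0, 0, 0]}, {"travel": [-0.5, -0.23, 0], "angular": [0, 0, 0]}, {"travel": [-0.5, -0.23, 0], "angular": [0, 0, 0]}, {"travel": [-0.5, -0.23, 0], "angular": [0, 0, 0]}, {"travel": [-0.5, -0.22, 0], "angular": [0, 0, 0]}, {"travel": [0, 0, 0], "angular": [0, 0, 0]}, {"travel": [0, 0, 0], "angular": [0, 0, 0]}]}}

```text
time: 23.0
tcp_pos: [0.4775, 0.0871, 0.3593]
orientation: [2.274, 2.167, 0.001]
contact_force: [0.7, 0.4, -0.1]
opening: 0.0236
finger_force: 15.0
```

```bash
python3 - <<'E'
from h import *
c=shot('top'); s=shot('side')
a=cv2.resize(c['frame'][150:330,100:380,::-1],(400,257)); b=cv2.resize(s['frame'][140:270,260:430,::-1],(400,306))
cv2.imwrite('pics/v5.png',np.hstack([np.vstack([a,np.zeros((49,400,3),np.uint8)]),b]))
print(arm.get_state()['tcp_pos'])
for n,p in [('A',(.606,.333)),('C',(.475,.331)),('B',(.639,.188))]: print(n,hough(c,(*p,.075),.0235),hough(c,(*p,.075),.0265))
print(proj(s,[.477,.089,.005]))
E
```

```text
[0.47790496 0.0880965  0.35907704]
A [[0.606, 0.333], [0.556, 0.417], [0.598, 0.319]] [[0.599, 0.322], [0.558, 0.419]]
C [[0.474, 0.334]] [[0.474, 0.333]]
B [[0.641, 0.19]] [[0.641, 0.19]]
[332.96406407 238.32766753]
```

View pics/v5.png

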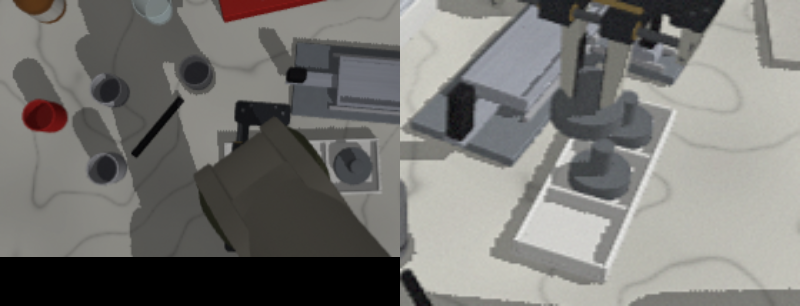

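All three buckets are open now, two caps sit in their bays, and the third is above the free +y bay. I lower it.

Request:
{"fn": "arm_command", "kwargs": {"motion": [{"travel": [0, 0, 0.6], "angular": [0, 0, 0]}, {"travel": [0, 0, 0.6], "angular": [0, 0, 0]}, {"travel": [0, 0, 0.6], "angular": [0, 0, 0]}, {"travel": [0, 0, 0.5], "angular": [0, 0, 0]}, {"travel": [0, 0, 0.3], "angular": [0, 0, 0]}, {"travel": [0, 0, 0.2], "angular": [0, 0, 0]}, {"travel": [0, 0, 0.12], "angular": [0, 0, 0]}, {"travel": [0, 0, 0], "angular": [0, 0, 0]}]}}

```text
time: 23.9
tcp_pos: [0.4776, 0.088, 0.2124]
orientation: [-2.272, -2.17, -0.0]
contact_force: [-0.5, -0.9, 0.1]
opening: 0.0239
finger_force: 15.0
```

Request:
{"fn": "arm_command", "kwargs": {"motion": [{"travel": [0, 0, 0], "angular": [0, 0, 0]}, {"travel": [0, 0, 0], "angular": [0, 0, 0]}, {"travel": [0, 0, 0], "angular": [0, 0, 0]}, {"travel": [0, 0, 0], "angular": [0, 0, 0]}, {"travel": [0, 0, -0.4], "angular": [0, 0, 0]}, {"travel": [0, 0, -0.8], "angular": [0, 0, 0]}, {"travel": [0, 0, -0.8], "angular": [0, 0, 0]}, {"travel": [0, 0, -1], "angular": [0, 0, 0]}], "hand": 1}}

```text
time: 24.7
tcp_pos: [0.4769, 0.087, 0.3636]
orientation: [-2.272, -2.168, 0.003]
contact_force: [0.7, 0.2, 0.2]
opening: 0.0832
finger_force: 0.0
```

```bash
python3 - <<'E'
from h import *
c=shot('top'); s=shot('side','side6.png')
print(arm.get_state()['tcp_pos'])
for n,p in [('A',(.606,.333)),('C',(.475,.331)),('B',(.640,.189))]: print(n,hough(c,(*p,.075),.0235,30),hough(c,(*p,.075),.0265,30))
E
```

```text
[0.47827888 0.08774167 0.36802013]
A [[0.599, 0.319], [0.607, 0.334]] [[0.598, 0.323], [0.604, 0.336]]
C [[0.475, 0.333]] [[0.475, 0.333]]
B [[0.631, 0.184]] [[0.642, 0.19]]
```

Request:
{"fn": "arm_command", "kwargs": {"motion": [{"travel": [0.43, 0.63, 0], "angular": [0, 0, 0]}, {"travel": [0.43, 0.63, 0], "angular": [0, 0, 0]}, {"travel": [0.43, 0.63, 0], "angular": [0, 0, 0]}, {"travel": [0.43, 0.63, 0], "angular": [0, 0, 0]}, {"travel": [0.43, 0.64, 0], "angular": [0, 0, 0]}, {"travel": [0, 0, 0], "angular": [0, 0, 0]}, {"travel": [0, 0, 0], "angular": [0, 0, 0]}]}}

```text
time: 25.5
tcp_pos: [0.6401, 0.1874, 0.3616]
orientation: [-2.272, -2.168, 0.002]
contact_force: [-0.5, 0.3, -0.0]
opening: 0.093
finger_force: 0.0
```

Request:
{"fn": "arm_command", "kwargs": {"motion": [{"travel": [0, 0, 0.6], "angular": [0, 0, 0]}, {"travel": [0, 0, 0.6], "angular": [0, 0, 0]}, {"travel": [0, 0, 0.6], "angular": [0, 0, 0]}, {"travel": [0, 0, 0.5], "angular": [0, 0, 0]}, {"travel": [0, 0, 0.4], "angular": [0, 0, 0]}, {"travel": [0, 0, 0.22], "angular": [0, 0, 0]}, {"travel": [0, 0, 0], "angular": [0, 0, 0]}]}}

```text
time: 26.2
tcp_pos: [0.6393, 0.1864, 0.2155]
orientation: [-2.273, -2.168, 0.004]
contact_force: [0.2, -0.7, 0.8]
opening: 0.0929
finger_force: 0.0
```

Request:
{"fn": "arm_command", "kwargs": {"motion": [{"travel": [0, 0, 0], "angular": [0, 0, 0]}, {"travel": [0, 0, 0], "angular": [0, 0, 0]}, {"travel": [0, 0, 0], "angular": [0, 0, 0]}, {"travel": [0, 0, 0], "angular": [0, 0, 0]}, {"travel": [0, 0, 0], "angular": [0, 0, 0]}, {"travel": [0, 0, 0], "angular": [0, 0, 0]}, {"travel": [0, 0, 0], "angular": [0, 0, 0]}, {"travel": [0, 0, 0], "angular": [0, 0, 0]}], "hand": -1, "squeeze": 30}}

```text
time: 27.0
tcp_pos: [0.6402, 0.1873, 0.217]
orientation: [2.273, 2.169, -0.0]
contact_force: [-2.1, -0.0, 5.5]
opening: 0.0536
finger_force: 30.0
```

Request:
{"fn": "arm_command", "kwargs": {"motion": [{"travel": [0, 0, -0.3], "angular": [0, 0, 0]}, {"travel": [0, 0, -0.6], "angular": [0, 0, 0]}, {"travel": [0, 0, -0.8], "angular": [0, 0, 0]}, {"travel": [0, 0, -0.8], "angular": [0, 0, 0]}, {"travel": [-0.2, 0, -0.1], "angular": [0, 0, 0]}, {"travel": [-0.5, 0.02, 0], "angular": [0, 0, 0]}, {"travel": [-0.6, 0.02, 0], "angular": [0, 0, 0]}, {"travel": [-0.7, 0.02, 0], "angular": [0, 0, 0]}]}}

```text
time: 27.8
tcp_pos: [0.6381, 0.0866, 0.3466]
orientation: [-2.271, -2.17, 0.0]
contact_force: [0.4, -0.7, -1.4]
opening: 0.0529
finger_force: 30.0
```

Request:
{"fn": "arm_command", "kwargs": {"motion": [{"travel": [-0.8, 0.02, 0], "angular": [0, 0, 0]}, {"travel": [-0.8, 0.02, 0], "angular": [0, 0, 0]}, {"travel": [-0.8, 0.02, 0], "angular": [0, 0, 0]}, {"travel": [-0.8, 0.02, 0], "angular": [0, 0, 0]}, {"travel": [-0.8, 0, 0], "angular": [0, 0, 0]}, {"travel": [-0.8, 0, 0], "angular": [0, 0, 0]}, {"travel": [-0.8, 0, 0], "angular": [0, 0, 0]}, {"travel": [-0.6, 0, 0], "angular": [0, 0, 0]}]}}

```text
time: 28.6
tcp_pos: [0.6269, -0.2262, 0.3461]
orientation: [-2.276, -2.165, 0.003]
contact_force: [0.0, 0.2, -1.9]
opening: 0.0533
finger_force: 30.0
```

Request:
{"fn": "arm_command", "kwargs": {"motion": [{"travel": [-0.4, 0, 0], "angular": [0, 0, 0]}, {"travel": [-0.14, 0, 0], "angular": [0, 0, 0]}, {"travel": [0, 0, 0], "angular": [0, 0, 0]}, {"travel": [0, 0, 0], "angular": [0, 0, 0]}]}}

```text
time: 29.0
tcp_pos: [0.6268, -0.2482, 0.3466]
orientation: [-2.271, -2.169, -0.001]
contact_force: [0.5, 0.5, -1.7]
opening: 0.0531
finger_force: 30.0
```

```bash
python3 - <<'E'
from h import *
c=shot('top'); s=shot('side')
a=cv2.resize(c['frame'][150:330,130:480,::-1],(400,206)); b=cv2.resize(s['frame'][50:270,230:430,::-1],(400,440))
cv2.imwrite('pics/v6.png',np.hstack([np.vstack([a,np.zeros((234,400,3),np.uint8)]),b]))
print(arm.get_state()['tcp_pos'])
for n,p in [('A',(.606,.333)),('C',(.475,.331))]: print(n,hough(c,(*p,.075),.0235,30),hough(c,(*p,.075),.0265,30))
E
```

```text
[ 0.6269865  -0.2477368   0.34681364]
A [[0.606, 0.333]] [[0.606, 0.334], [0.549, 0.361]]
C [[0.475, 0.334]] [[0.475, 0.333], [0.476, 0.316]]
```

View pics/v6.png

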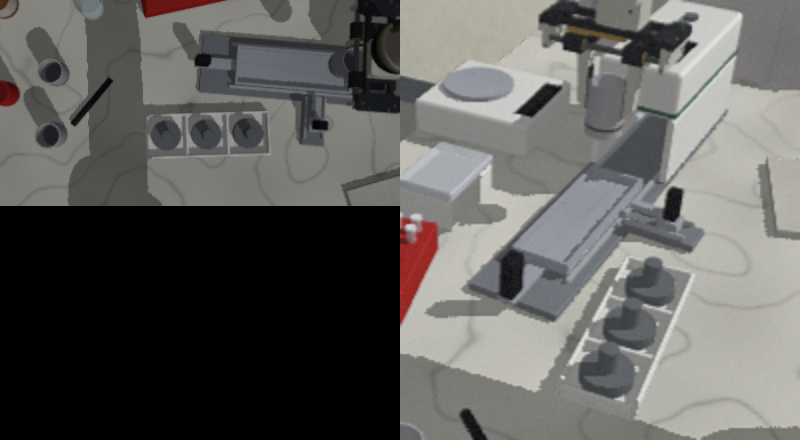

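All three caps stand knob up in their bays, and the bucket hangs over the tray's hood end. I lower it onto the tray floor.

Request:
{"fn": "arm_command", "kwargs": {"motion": [{"travel": [0, 0, 0.5], "angular": [0, 0, 0]}, {"travel": [0, 0, 0.5], "angular": [0, 0, 0]}, {"travel": [0, 0, 0.5], "angular": [0, 0, 0]}, {"travel": [0, 0, 0.3], "angular": [0, 0, 0]}, {"travel": [0, 0, 0.2], "angular": [0, 0, 0]}, {"travel": [0, 0, 0.1], "angular": [0, 0, 0]}, {"travel": [0, 0, 0.05], "angular": [0, 0, 0]}, {"travel": [0, 0, 0], "angular": [0, 0, 0]}]}}

```text
time: 29.9
tcp_pos: [0.6269, -0.2496, 0.2396]
orientation: [2.273, 2.168, 0.0]
contact_force: [0.1, 0.4, -1.9]
opening: 0.053
finger_force: 30.0
```

Request:
{"fn": "arm_command", "kwargs": {"motion": [{"travel": [0, 0, 0], "angular": [0, 0, 0]}, {"travel": [0, 0, 0], "angular": [0, 0, 0]}, {"travel": [0, 0, 0], "angular": [0, 0, 0]}, {"travel": [0, 0, 0], "angular": [0, 0, 0]}, {"travel": [0, 0, -0.3], "angular": [0, 0, 0]}, {"travel": [0, 0, -0.6], "angular": [0, 0, 0]}, {"travel": [0, 0, -0.8], "angular": [0, 0, 0]}, {"travel": [0, 0, -0.8], "angular": [0, 0, 0]}], "hand": 0.8}}

```text
time: 30.7
tcp_pos: [0.6265, -0.2494, 0.3664]
orientation: [-2.272, -2.169, -0.0]
contact_force: [0.2, -0.4, 0.7]
opening: 0.0838
finger_force: 0.0
```

Request:
{"fn": "arm_command", "kwargs": {"motion": [{"travel": [0.9, -0.07, 0], "angular": [0, 0, 0]}, {"travel": [0.9, -0.07, 0], "angular": [0, 0, 0]}, {"travel": [0.9, -0.07, 0], "angular": [0, 0, 0]}, {"travel": [0.9, -0.07, 0], "angular": [0, 0, 0]}, {"travel": [0.9, -0.07, 0], "angular": [0, 0, 0]}, {"travel": [0.9, -0.07, 0], "angular": [0, 0, 0]}, {"travel": [0.9, -0.07, 0], "angular": [0, 0, 0]}, {"travel": [0.9, -0.07, 0], "angular": [0, 0, 0]}], "hand": 1}}

```text
time: 31.5
tcp_pos: [0.6153, 0.1132, 0.3655]
orientation: [2.273, 2.168, 0.001]
contact_force: [0.4, -1.2, -0.1]
opening: 0.0929
finger_force: 0.0
```

```bash
python3 - <<'E'
from h import *
c=shot('top'); 
print(arm.get_state()['tcp_pos'])
for n,p in [('A',(.606,.333)),('C',(.475,.331)),('B',(.6265,-.2495))]: z=.097 if n=='B' else .075;print(n,hough(c,(*p,z),.0235,30),hough(c,(*p,z),.0265,30))
E
```

```text
[0.61419799 0.12229167 0.36624636]
A [[0.607, 0.334]] [[0.607, 0.334]]
C [[0.475, 0.333]] [[0.478, 0.319], [0.473, 0.334]]
B [[0.626, -0.249]] [[0.626, -0.248]]
```

Request:
{"fn": "arm_command", "kwargs": {"motion": [{"travel": [0.9, -0.08, 0], "angular": [0, 0, 0]}, {"travel": [0.9, -0.08, 0], "angular": [0, 0, 0]}, {"travel": [0.9, -0.08, 0], "angular": [0, 0, 0]}, {"travel": [0.9, -0.08, 0], "angular": [0, 0, 0]}, {"travel": [0.8, -0.06, 0], "angular": [0, 0, 0]}, {"travel": [0, 0, 0], "angular": [0, 0, 0]}, {"travel": [0, 0, 0], "angular": [0, 0, 0]}, {"travel": [0, 0, 0], "angular": [0, 0, 0]}]}}

```text
time: 32.35
tcp_pos: [0.6074, 0.3305, 0.3646]
orientation: [2.274, 2.166, -0.001]
contact_force: [-0.4, -1.3, -0.3]
opening: 0.0926
finger_force: 0.0
```

Request:
{"fn": "arm_command", "kwargs": {"motion": [{"travel": [0.06, 0, 0.6], "angular": [0, 0, 0]}, {"travel": [0, 0, 0.6], "angular": [0, 0, 0]}, {"travel": [0, 0, 0.6], "angular": [0, 0, 0]}, {"travel": [0, 0, 0.5], "angular": [0, 0, 0]}, {"travel": [0, 0, 0.4], "angular": [0, 0, 0]}, {"travel": [0, 0, 0.25], "angular": [0, 0, 0]}, {"travel": [0, 0, 0], "angular": [0, 0, 0]}]}}

```text
time: 33.05
tcp_pos: [0.6074, 0.3334, 0.2154]
orientation: [2.275, 2.167, -0.004]
contact_force: [-1.3, -0.9, 0.2]
opening: 0.0932
finger_force: 0.0
```

Request:
{"fn": "arm_command", "kwargs": {"motion": [{"travel": [0, 0, 0], "angular": [0, 0, 0]}, {"travel": [0, 0, 0], "angular": [0, 0, 0]}, {"travel": [0, 0, 0], "angular": [0, 0, 0]}, {"travel": [0, 0, 0], "angular": [0, 0, 0]}, {"travel": [0, 0, 0], "angular": [0, 0, 0]}, {"travel": [0, 0, 0], "angular": [0, 0, 0]}, {"travel": [0, 0, 0], "angular": [0, 0, 0]}, {"travel": [0, 0, 0], "angular": [0, 0, 0]}], "hand": -1, "squeeze": 30}}

```text
time: 33.85
tcp_pos: [0.6067, 0.3351, 0.217]
orientation: [-2.273, -2.169, 0.001]
contact_force: [-3.3, -0.8, 6.2]
opening: 0.0535
finger_force: 30.0
```

Request:
{"fn": "arm_command", "kwargs": {"motion": [{"travel": [0, 0, -0.3], "angular": [0, 0, 0]}, {"travel": [0, 0, -0.6], "angular": [0, 0, 0]}, {"travel": [0, 0, -0.8], "angular": [0, 0, 0]}, {"travel": [0, 0, -0.9], "angular": [0, 0, 0]}, {"travel": [-0.3, 0.1, 0], "angular": [0, 0, 0]}, {"travel": [-0.5, 0.1, 0], "angular": [0, 0, 0]}, {"travel": [-0.7, 0.1, 0], "angular": [0, 0, 0]}, {"travel": [-0.8, 0.1, 0], "angular": [0, 0, 0]}]}}

```text
time: 34.65
tcp_pos: [0.6216, 0.2182, 0.3465]
orientation: [-2.272, -2.17, 0.0]
contact_force: [1.8, -0.1, -3.4]
opening: 0.0534
finger_force: 30.0
```

Request:
{"fn": "arm_command", "kwargs": {"motion": [{"travel": [-0.8, 0.06, 0], "angular": [0, 0, 0]}, {"travel": [-0.8, 0.06, 0], "angular": [0, 0, 0]}, {"travel": [-0.8, 0.06, 0], "angular": [0, 0, 0]}, {"travel": [-0.8, 0.06, 0], "angular": [0, 0, 0]}, {"travel": [-0.8, 0.06, 0], "angular": [0, 0, 0]}, {"travel": [-0.8, 0.06, 0], "angular": [0, 0, 0]}, {"travel": [-0.8, 0.06, 0], "angular": [0, 0, 0]}, {"travel": [-0.8, 0.06, 0], "angular": [0, 0, 0]}]}}

```text
time: 35.45
tcp_pos: [0.6302, -0.104, 0.3464]
orientation: [-2.274, -2.168, 0.001]
contact_force: [-0.1, -0.6, -3.4]
opening: 0.0534
finger_force: 30.0
```

Request:
{"fn": "arm_command", "kwargs": {"motion": [{"travel": [-0.7, 0.05, 0], "angular": [0, 0, 0]}, {"travel": [-0.5, 0, 0], "angular": [0, 0, 0]}, {"travel": [-0.17, 0, 0], "angular": [0, 0, 0]}, {"travel": [0, 0, 0], "angular": [0, 0, 0]}, {"travel": [0, 0, 0], "angular": [0, 0, 0]}]}}

```text
time: 35.95
tcp_pos: [0.6299, -0.1688, 0.3467]
orientation: [-2.271, -2.169, -0.001]
contact_force: [0.3, 1.5, -2.0]
opening: 0.0533
finger_force: 30.0
```

```bash
python3 - <<'E'
from h import *
c=shot('top'); s=shot('side','side7.png')
print(arm.get_state()['tcp_pos'])
for n,p in [('C',(.475,.331)),('B',(.6265,-.2495))]: z=.097 if n=='B' else .075;print(n,hough(c,(*p,z),.0235,30),hough(c,(*p,z),.0265,30))
E
```

```text
[ 0.6301164  -0.16818019  0.34683691]
C [[0.474, 0.333]] [[0.475, 0.333]]
B [[0.632, -0.232]] []
```

```bash
python3 - <<'E'
import cv2
b=cv2.imread('pics/side7.png')[60:240,260:440]; cv2.imwrite('pics/v7.png',cv2.resize(b,(560,560),interpolation=cv2.INTER_CUBIC))
from h import *
s=arm.read_camera('side')
for p in [(.6265,-.2495,.022),(.6265,-.2495,.097),(.632,-.232,.097)]: print(((proj(s,p)-[260,60])*560/180).round(0))
E
```

```text
[213. 270.]
[219. 201.]
[207. 208.]
```

View pics/v7.png

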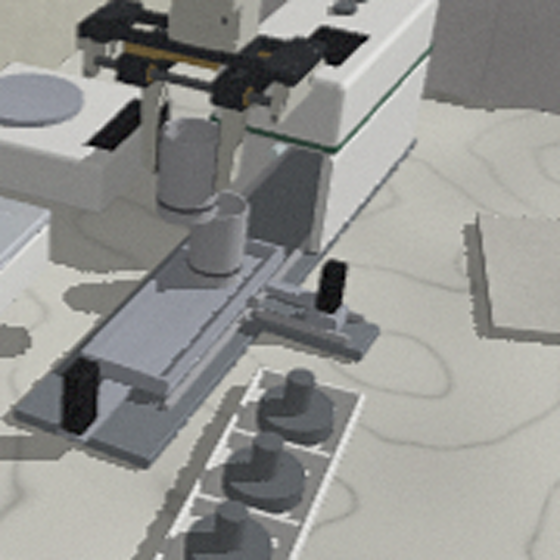

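Bucket B stands upright at crop (219,235), as predicted. The Hough outlier came from occlusion. I lower the second bucket.

Request:
{"fn": "arm_command", "kwargs": {"motion": [{"travel": [-0.04, 0, 0.5], "angular": [0, 0, 0]}, {"travel": [0, 0, 0.5], "angular": [0, 0, 0]}, {"travel": [0, 0, 0.5], "angular": [0, 0, 0]}, {"travel": [0, 0, 0.3], "angular": [0, 0, 0]}, {"travel": [0, 0, 0.2], "angular": [0, 0, 0]}, {"travel": [0, 0, 0.1], "angular": [0, 0, 0]}, {"travel": [0, 0, 0.05], "angular": [0, 0, 0]}, {"travel": [0, 0, 0], "angular": [0, 0, 0]}]}}

```text
time: 36.9
tcp_pos: [0.6301, -0.1721, 0.2397]
orientation: [2.273, 2.168, 0.001]
contact_force: [-0.0, 0.3, -2.5]
opening: 0.053
finger_force: 30.0
```

Request:
{"fn": "arm_command", "kwargs": {"motion": [{"travel": [0, 0, 0], "angular": [0, 0, 0]}, {"travel": [0, 0, 0], "angular": [0, 0, 0]}, {"travel": [0, 0, 0], "angular": [0, 0, 0]}, {"travel": [0, 0, 0], "angular": [0, 0, 0]}, {"travel": [0, 0, -0.3], "angular": [0, 0, 0]}, {"travel": [0, 0, -0.6], "angular": [0, 0, 0]}, {"travel": [0, 0, -0.8], "angular": [0, 0, 0]}, {"travel": [0, 0, -0.8], "angular": [0, 0, 0]}], "hand": 0.8}}

```text
time: 37.7
tcp_pos: [0.6296, -0.172, 0.3664]
orientation: [-2.272, -2.169, -0.0]
contact_force: [-0.0, -0.9, 0.8]
opening: 0.0833
finger_force: 0.0
```

Request:
{"fn": "arm_command", "kwargs": {"motion": [{"travel": [0.83, -0.3, 0], "angular": [0, 0, 0]}, {"travel": [0.83, -0.3, 0], "angular": [0, 0, 0]}, {"travel": [0.83, -0.3, 0], "angular": [0, 0, 0]}, {"travel": [0.83, -0.3, 0], "angular": [0, 0, 0]}, {"travel": [0.83, -0.3, 0], "angular": [0, 0, 0]}, {"travel": [0.83, -0.3, 0], "angular": [0, 0, 0]}, {"travel": [0.83, -0.3, 0], "angular": [0, 0, 0]}, {"travel": [0.83, -0.3, 0], "angular": [0, 0, 0]}], "hand": 1}}

```text
time: 38.5
tcp_pos: [0.5248, 0.1668, 0.3655]
orientation: [2.273, 2.168, 0.001]
contact_force: [0.7, 0.2, 0.6]
opening: 0.093
finger_force: 0.0
```

```bash
python3 - <<'E'
from h import *
c=shot('top'); 
print(arm.get_state()['tcp_pos'])
for n,p in [('C',(.475,.331)),('A',(.63,-.172)),('B',(.6265,-.2495))]: z=.097 if n!='C' else .075;print(n,hough(c,(*p,z),.0235,30),hough(c,(*p,z),.0265,30))
E
```

```text
[0.5222621  0.17446696 0.36616978]
C [[0.473, 0.334]] [[0.473, 0.334]]
A [[0.63, -0.173]] [[0.629, -0.172], [0.624, -0.15], [0.619, -0.22]]
B [[0.626, -0.25], [0.622, -0.225]] [[0.627, -0.248]]
```

Request:
{"fn": "arm_command", "kwargs": {"motion": [{"travel": [0.83, -0.3, 0], "angular": [0, 0, 0]}, {"travel": [0.83, -0.3, 0], "angular": [0, 0, 0]}, {"travel": [0.83, -0.3, 0], "angular": [0, 0, 0]}, {"travel": [0.8, -0.27, 0], "angular": [0, 0, 0]}, {"travel": [0, 0, 0], "angular": [0, 0, 0]}, {"travel": [0, 0, 0], "angular": [0, 0, 0]}, {"travel": [0, 0, 0], "angular": [0, 0, 0]}]}}

```text
time: 39.25
tcp_pos: [0.4754, 0.331, 0.3646]
orientation: [2.274, 2.166, -0.001]
contact_force: [0.4, 0.5, 0.7]
opening: 0.093
finger_force: 0.0
```

Request:
{"fn": "arm_command", "kwargs": {"motion": [{"travel": [0.04, -0.02, 0.6], "angular": [0, 0, 0]}, {"travel": [0, 0, 0.6], "angular": [0, 0, 0]}, {"travel": [0, 0, 0.6], "angular": [0, 0, 0]}, {"travel": [0, 0, 0.5], "angular": [0, 0, 0]}, {"travel": [0, 0, 0.4], "angular": [0, 0, 0]}, {"travel": [0, 0, 0.25], "angular": [0, 0, 0]}, {"travel": [0, 0, 0], "angular": [0, 0, 0]}]}}

```text
time: 39.95
tcp_pos: [0.4743, 0.333, 0.2155]
orientation: [2.275, 2.167, -0.004]
contact_force: [0.5, 0.3, 0.7]
opening: 0.0926
finger_force: 0.0
```

Request:
{"fn": "arm_command", "kwargs": {"motion": [{"travel": [0, 0, 0], "angular": [0, 0, 0]}, {"travel": [0, 0, 0], "angular": [0, 0, 0]}, {"travel": [0, 0, 0], "angular": [0, 0, 0]}, {"travel": [0, 0, 0], "angular": [0, 0, 0]}, {"travel": [0, 0, 0], "angular": [0, 0, 0]}, {"travel": [0, 0, 0], "angular": [0, 0, 0]}, {"travel": [0, 0, 0], "angular": [0, 0, 0]}, {"travel": [0, 0, 0], "angular": [0, 0, 0]}], "hand": -1, "squeeze": 30}}

```text
time: 40.75
tcp_pos: [0.4739, 0.3343, 0.217]
orientation: [2.273, 2.169, 0.0]
contact_force: [-0.7, -1.5, 5.8]
opening: 0.0534
finger_force: 30.0
```

Request:
{"fn": "arm_command", "kwargs": {"motion": [{"travel": [0, 0, -0.3], "angular": [0, 0, 0]}, {"travel": [0, 0, -0.6], "angular": [0, 0, 0]}, {"travel": [0, 0, -0.8], "angular": [0, 0, 0]}, {"travel": [0, 0, -0.9], "angular": [0, 0, 0]}, {"travel": [-0.4, 0.17, 0], "angular": [0, 0, 0]}, {"travel": [-0.6, 0.26, 0], "angular": [0, 0, 0]}, {"travel": [-0.7, 0.3, 0], "angular": [0, 0, 0]}, {"travel": [-0.7, 0.3, 0], "angular": [0, 0, 0]}]}}

```text
time: 41.55
tcp_pos: [0.5199, 0.2107, 0.3465]
orientation: [-2.272, -2.169, 0.001]
contact_force: [1.0, 0.2, -3.2]
opening: 0.0534
finger_force: 30.0
```

Request:
{"fn": "arm_command", "kwargs": {"motion": [{"travel": [-0.75, 0.32, 0], "angular": [0, 0, 0]}, {"travel": [-0.75, 0.32, 0], "angular": [0, 0, 0]}, {"travel": [-0.75, 0.32, 0], "angular": [0, 0, 0]}, {"travel": [-0.75, 0.32, 0], "angular": [0, 0, 0]}, {"travel": [-0.75, 0.32, 0], "angular": [0, 0, 0]}, {"travel": [-0.75, 0.32, 0], "angular": [0, 0, 0]}, {"travel": [-0.75, 0.32, 0], "angular": [0, 0, 0]}, {"travel": [-0.5, 0.22, 0], "angular": [0, 0, 0]}]}}

```text
time: 42.35
tcp_pos: [0.6294, -0.0846, 0.3459]
orientation: [-2.276, -2.165, 0.002]
contact_force: [-0.3, 0.4, -2.4]
opening: 0.0532
finger_force: 30.0
```

Request:
{"fn": "arm_command", "kwargs": {"motion": [{"travel": [-0.22, 0.11, 0], "angular": [0, 0, 0]}, {"travel": [0, 0, 0], "angular": [0, 0, 0]}, {"travel": [0, 0, 0], "angular": [0, 0, 0]}, {"travel": [0, 0, 0], "angular": [0, 0, 0]}]}}

```text
time: 42.75
tcp_pos: [0.6337, -0.0901, 0.3468]
orientation: [-2.269, -2.171, -0.0]
contact_force: [0.1, 0.8, -3.1]
opening: 0.0534
finger_force: 30.0
```

Request:
{"fn": "arm_command", "kwargs": {"motion": [{"travel": [-0.02, 0, 0.5], "angular": [0, 0, 0]}, {"travel": [0, 0, 0.5], "angular": [0, 0, 0]}, {"travel": [0, 0, 0.5], "angular": [0, 0, 0]}, {"travel": [0, 0, 0.3], "angular": [0, 0, 0]}, {"travel": [0, 0, 0.2], "angular": [0, 0, 0]}, {"travel": [0, 0, 0.1], "angular": [0, 0, 0]}, {"travel": [0, 0, 0.05], "angular": [0, 0, 0]}, {"travel": [0, 0, 0], "angular": [0, 0, 0]}]}}

```text
time: 43.55
tcp_pos: [0.6343, -0.0931, 0.2396]
orientation: [2.273, 2.168, 0.001]
contact_force: [-0.2, -0.4, -2.2]
opening: 0.0536
finger_force: 30.0
```

Request:
{"fn": "arm_command", "kwargs": {"motion": [{"travel": [0, 0, 0], "angular": [0, 0, 0]}, {"travel": [0, 0, 0], "angular": [0, 0, 0]}, {"travel": [0, 0, 0], "angular": [0, 0, 0]}, {"travel": [0, 0, 0], "angular": [0, 0, 0]}, {"travel": [0, 0, -0.3], "angular": [0, 0, 0]}, {"travel": [0, 0, -0.6], "angular": [0, 0, 0]}, {"travel": [0, 0, -0.8], "angular": [0, 0, 0]}, {"travel": [0, 0, -0.8], "angular": [0, 0, 0]}], "hand": 0.8}}

```text
time: 44.35
tcp_pos: [0.6338, -0.0931, 0.3664]
orientation: [-2.272, -2.169, 0.0]
contact_force: [1.5, -0.2, -0.2]
opening: 0.0835
finger_force: 0.0
```

Request:
{"fn": "arm_command", "kwargs": {"motion": [{"travel": [0.8, 0, 0], "angular": [0, 0, 0]}, {"travel": [0.8, 0, 0], "angular": [0, 0, 0]}, {"travel": [0.83, 0, 0], "angular": [0, 0, 0]}, {"travel": [0, 0, 0], "angular": [0, 0, 0]}, {"travel": [0, 0, 0], "angular": [0, 0, 0]}, {"travel": [0, 0, 0], "angular": [0, 0, 0]}], "hand": 0.2}}

```text
time: 44.95
tcp_pos: [0.6397, 0.027, 0.3647]
orientation: [2.274, 2.167, -0.001]
contact_force: [-0.7, -1.2, 0.4]
opening: 0.0559
finger_force: 0.0
```

```bash
python3 - <<'E'
from h import *
c=shot('top'); s=shot('side')
a=cv2.resize(c['frame'][160:310,250:500,::-1],(400,240)); b=cv2.resize(s['frame'][80:270,240:440,::-1],(400,380))
cv2.imwrite('pics/v8.png',np.hstack([np.vstack([a,np.zeros((140,400,3),np.uint8)]),b]))
print(arm.get_state()['tcp_pos'])
for n,p in [('C',(.634,-.093)),('A',(.63,-.172)),('B',(.6265,-.2495))]: print(n,hough(c,(*p,.097),.0235,30),hough(c,(*p,.097),.0265,30))
E
```

```text
[0.63980293 0.02652088 0.36436568]
C [] []
A [] []
B [] []
```

View pics/v8.png

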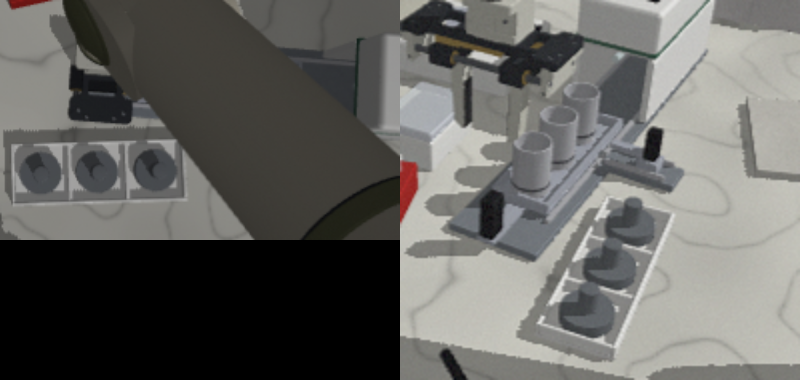

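The three open buckets stand upright on the tray, side crop (533,160), (558,132) and (581,107), and all caps are in their bays. I grip the handle and push the tray home gently.

Request:
{"fn": "arm_command", "kwargs": {"motion": [{"travel": [0.02, 0, 0.6], "angular": [0, 0, 0]}, {"travel": [0, 0, 0.6], "angular": [0, 0, 0]}, {"travel": [0, 0, 0.6], "angular": [0, 0, 0]}, {"travel": [0, 0, 0.5], "angular": [0, 0, 0]}, {"travel": [0, 0, 0.3], "angular": [0, 0, 0]}, {"travel": [0, 0, 0.1], "angular": [0, 0, 0]}, {"travel": [0, 0, 0], "angular": [0, 0, 0]}]}}

```text
time: 45.75
tcp_pos: [0.6399, 0.0287, 0.229]
orientation: [-2.274, -2.168, 0.001]
contact_force: [0.1, -0.9, 0.6]
opening: 0.0558
finger_force: 0.0
```

Request:
{"fn": "arm_command", "kwargs": {"motion": [{"travel": [0, 0, 0], "angular": [0, 0, 0]}, {"travel": [0, 0, 0], "angular": [0, 0, 0]}, {"travel": [0, 0, 0], "angular": [0, 0, 0]}, {"travel": [0, 0, 0], "angular": [0, 0, 0]}, {"travel": [0, 0, 0], "angular": [0, 0, 0]}, {"travel": [0, 0, 0], "angular": [0, 0, 0]}, {"travel": [0, 0, 0], "angular": [0, 0, 0]}], "hand": -1, "squeeze": 20}}

```text
time: 46.45
tcp_pos: [0.6394, 0.0292, 0.2295]
orientation: [-2.273, -2.168, 0.001]
contact_force: [-3.0, -0.4, 5.4]
opening: 0.02
finger_force: 20.0
```

Request:
{"fn": "arm_command", "kwargs": {"motion": [{"travel": [-0.05, 0, 0], "angular": [0, 0, 0]}, {"travel": [-0.1, 0, 0], "angular": [0, 0, 0]}, {"travel": [-0.15, 0, 0], "angular": [0, 0, 0]}, {"travel": [-0.2, 0, 0], "angular": [0, 0, 0]}, {"travel": [-0.2, 0, 0], "angular": [0, 0, 0]}, {"travel": [-0.2, 0, 0], "angular": [0, 0, 0]}, {"travel": [-0.2, 0, 0], "angular": [0, 0, 0]}, {"travel": [-0.2, 0, 0], "angular": [0, 0, 0]}]}}

```text
time: 47.25
tcp_pos: [0.6358, -0.0356, 0.2294]
orientation: [-2.272, -2.168, 0.002]
contact_force: [-6.7, 1.7, 8.9]
opening: 0.0199
finger_force: 20.0
```

Request:
{"fn": "arm_command", "kwargs": {"motion": [{"travel": [-0.2, -0.01, 0], "angular": [0, 0, 0]}, {"travel": [-0.2, -0.01, 0], "angular": [0, 0, 0]}, {"travel": [-0.2, -0.01, 0], "angular": [0, 0, 0]}, {"travel": [-0.2, 0, 0], "angular": [0, 0, 0]}, {"travel": [-0.2, 0, 0], "angular": [0, 0, 0]}, {"travel": [-0.2, 0, 0], "angular": [0, 0, 0]}, {"travel": [-0.2, 0, 0], "angular": [0, 0, 0]}, {"travel": [-0.2, 0, 0], "angular": [0, 0, 0]}]}}

```text
time: 48.05
tcp_pos: [0.6308, -0.1158, 0.2294]
orientation: [-2.272, -2.168, 0.002]
contact_force: [-5.2, 2.0, 8.6]
opening: 0.0202
finger_force: 20.0
```

Request:
{"fn": "arm_command", "kwargs": {"motion": [{"travel": [-0.2, 0, 0], "angular": [0, 0, 0]}, {"travel": [-0.2, 0, 0], "angular": [0, 0, 0]}, {"travel": [-0.2, 0, 0], "angular": [0, 0, 0]}, {"travel": [-0.2, 0, 0], "angular": [0, 0, 0]}, {"travel": [-0.2, 0, 0], "angular": [0, 0, 0]}, {"travel": [-0.2, 0, 0], "angular": [0, 0, 0]}, {"travel": [-0.2, 0, 0], "angular": [0, 0, 0]}, {"travel": [-0.2, 0, 0], "angular": [0, 0, 0]}]}}

```text
time: 48.85
tcp_pos: [0.6264, -0.1958, 0.2295]
orientation: [-2.272, -2.167, 0.004]
contact_force: [-8.2, 2.5, 10.7]
opening: 0.02
finger_force: 20.0
```

Request:
{"fn": "arm_command", "kwargs": {"motion": [{"travel": [-0.2, 0, 0], "angular": [0, 0, 0]}, {"travel": [-0.2, 0, 0], "angular": [0, 0, 0]}, {"travel": [-0.2, 0, 0], "angular": [0, 0, 0]}, {"travel": [-0.2, 0, 0], "angular": [0, 0, 0]}, {"travel": [-0.15, 0, 0], "angular": [0, 0, 0]}, {"travel": [-0.1, 0, 0], "angular": [0, 0, 0]}, {"travel": [-0.05, 0, 0], "angular": [0, 0, 0]}, {"travel": [0, 0, 0], "angular": [0, 0, 0]}]}}

```text
time: 49.65
tcp_pos: [0.6233, -0.2517, 0.2294]
orientation: [-2.273, -2.165, 0.007]
contact_force: [-9.9, -0.4, 12.4]
opening: 0.0201
finger_force: 20.0
```

Request:
{"fn": "arm_command", "kwargs": {"motion": [{"travel": [-0.06, -0.04, 0], "angular": [0, 0, 0]}, {"travel": [-0.06, 0, 0], "angular": [0, 0, 0]}, {"travel": [-0.06, 0, 0], "angular": [0, 0, 0]}, {"travel": [-0.05, 0, 0], "angular": [0, 0, 0]}, {"travel": [0, 0, 0], "angular": [0, 0, 0]}, {"travel": [0, 0, 0], "angular": [0, 0, 0]}]}}

```text
time: 50.25
tcp_pos: [0.6222, -0.2607, 0.2295]
orientation: [-2.271, -2.168, 0.0]
contact_force: [-5.1, 5.6, 8.8]
opening: 0.0198
finger_force: 20.0
```

Request:
{"fn": "arm_command", "kwargs": {"motion": [{"travel": [-0.06, 0, 0], "angular": [0, 0, 0]}, {"travel": [-0.06, 0, 0], "angular": [0, 0, 0]}, {"travel": [0, 0, 0], "angular": [0, 0, 0]}, {"travel": [0, 0, 0], "angular": [0, 0, 0]}]}}

```text
time: 50.65
tcp_pos: [0.6222, -0.2624, 0.2294]
orientation: [-2.264, -2.169, -0.006]
contact_force: [-7.8, 17.9, 10.9]
opening: 0.0199
finger_force: 20.1
```

The tray is at its home stop, with 18 N reaction. I release, rise, close the fingers and go behind the lock grip.

Request:
{"fn": "arm_command", "kwargs": {"motion": [{"travel": [0.12, 0, 0], "angular": [0, 0, 0]}, {"travel": [0, 0, 0], "angular": [0, 0, 0]}, {"travel": [0, 0, 0], "angular": [0, 0, 0]}, {"travel": [0, 0, 0], "angular": [0, 0, 0]}, {"travel": [0, 0, 0], "angular": [0, 0, 0]}, {"travel": [0, 0, -0.5], "angular": [0, 0, 0]}, {"travel": [0, 0, -0.8], "angular": [0, 0, 0]}, {"travel": [0, 0, -0.8], "angular": [0, 0, 0]}], "hand": 0.1}}

```text
time: 51.45
tcp_pos: [0.6224, -0.2622, 0.3348]
orientation: [-2.272, -2.167, 0.001]
contact_force: [-0.9, -0.0, 0.8]
opening: 0.0512
finger_force: 0.0
```

Request:
{"fn": "arm_command", "kwargs": {"motion": [{"travel": [0.1, -0.6, 0], "angular": [0, 0, 0]}, {"travel": [0.1, -0.7, 0], "angular": [0, 0, 0]}, {"travel": [0.1, -0.7, 0], "angular": [0, 0, 0]}, {"travel": [0.1, -0.7, 0], "angular": [0, 0, 0]}, {"travel": [0.1, -0.5, 0], "angular": [0, 0, 0]}, {"travel": [0, 0, 0], "angular": [0, 0, 0]}, {"travel": [0, 0, 0], "angular": [0, 0, 0]}, {"travel": [0, 0, 0], "angular": [0, 0, 0]}], "hand": -1}}

```text
time: 52.25
tcp_pos: [0.4651, -0.2298, 0.3344]
orientation: [2.273, 2.168, 0.001]
contact_force: [0.4, 0.3, 0.1]
opening: 0.0006
finger_force: 0.0
```

```bash
python3 - <<'E'
from h import *
c=shot('top'); s=shot('side','side9.png')
a=cv2.resize(c['frame'][160:310,340:500,::-1],(400,375)); b=cv2.resize(s['frame'][80:220,280:420,::-1],(400,400))
cv2.imwrite('pics/v9.png',np.hstack([np.vstack([a,np.zeros((25,400,3),np.uint8)]),b]))
st=arm.get_state();print(st['tcp_pos'],st['opening'])
E
```

```text
[ 0.46494805 -0.22959662  0.33415914] 0.0006263962740189726
```

View pics/v9.png

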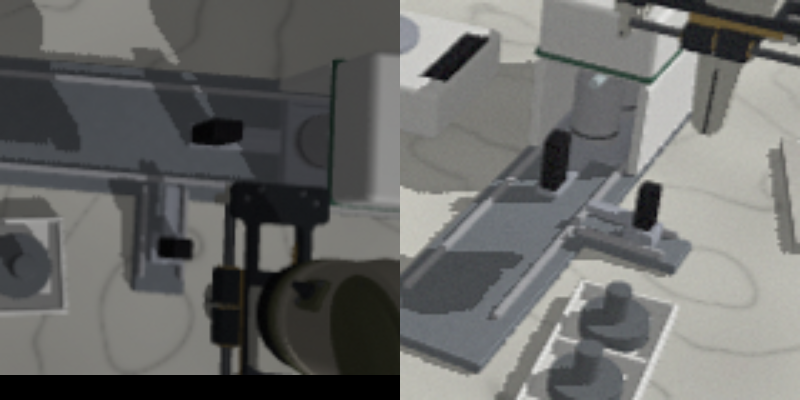

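```bash
python3 - <<'E'
from h import *
c=shot('top'); s=shot('side')
T=lambda x,y:(340+x*.4,160+y*.4); S=lambda x,y:(280+(x-400)*.35,80+y*.35)
print('lock',tri(c,T(179,247),s,S(650,185)),onz(c,*T(179,247),.076))
print('lock box lo/hi',onz(c,*T(158,248),.03),onz(c,*T(192,248),.076),onz(c,*T(178,258),.076))
print('handle',tri(c,T(222,131),s,S(557,135)),onz(c,*T(222,131),.08))
E
```

```text
lock (array([ 0.50754585, -0.22614942,  0.07698808]), np.float64(0.0032719911140303287)) [ 0.5091025  -0.22596649  0.076     ]
lock box lo/hi [ 0.50742466 -0.22135156  0.03      ] [ 0.50851034 -0.23806159  0.076     ] [ 0.49887311 -0.22491615  0.076     ]
handle (array([ 0.61808794, -0.26504419,  0.08285764]), np.float64(0.000852897890204319)) [ 0.61880487 -0.2660105   0.08      ]
```

Lock grip is at about (0.511, −0.223), bias-corrected against the handle. I descend behind it and push along +x.

Request:
{"fn": "arm_command", "kwargs": {"motion": [{"travel": [0.1, -0.04, 0.6], "angular": [0, 0, 0]}, {"travel": [0, 0, 0.6], "angular": [0, 0, 0]}, {"travel": [0, 0, 0.5], "angular": [0, 0, 0]}, {"travel": [0, 0, 0.3], "angular": [0, 0, 0]}, {"travel": [0, 0, 0.1], "angular": [0, 0, 0]}, {"travel": [0, 0, 0], "angular": [0, 0, 0]}]}}

```text
time: 53.05
tcp_pos: [0.4625, -0.2241, 0.2287]
orientation: [-2.272, -2.168, 0.001]
contact_force: [0.0, 0.3, 0.3]
opening: 0.0004
finger_force: 0.0
```

Request:
{"fn": "arm_command", "kwargs": {"motion": [{"travel": [0, 0.15, 0], "angular": [0, 0, 0]}, {"travel": [0, 0.15, 0], "angular": [0, 0, 0]}, {"travel": [0, 0.15, 0], "angular": [0, 0, 0]}, {"travel": [0, 0.15, 0], "angular": [0, 0, 0]}, {"travel": [0, 0.15, 0], "angular": [0, 0, 0]}, {"travel": [0, 0.15, 0], "angular": [0, 0, 0]}, {"travel": [0, 0.15, 0], "angular": [0, 0, 0]}, {"travel": [0, 0, 0], "angular": [0, 0, 0]}]}}

```text
time: 53.85
tcp_pos: [0.5159, -0.2267, 0.2292]
orientation: [2.272, 2.168, 0.002]
contact_force: [-0.3, 0.5, -0.0]
opening: 0.0004
finger_force: 0.0
```

Request:
{"fn": "arm_command", "kwargs": {"motion": [{"travel": [0, 0.1, 0], "angular": [0, 0, 0]}, {"travel": [0, 0.1, 0], "angular": [0, 0, 0]}, {"travel": [0, 0.1, 0], "angular": [0, 0, 0]}, {"travel": [0, 0, 0], "angular": [0, 0, 0]}]}}

```text
time: 54.25
tcp_pos: [0.5304, -0.2275, 0.2292]
orientation: [2.273, 2.168, 0.001]
contact_force: [0.1, 0.4, 0.1]
opening: 0.0005
finger_force: 0.0
```

Request:
{"fn": "arm_command", "kwargs": {"motion": [{"travel": [0, 0.08, 0], "angular": [0, 0, 0]}, {"travel": [0, 0.08, 0], "angular": [0, 0, 0]}, {"travel": [0, 0, 0], "angular": [0, 0, 0]}]}}

```text
time: 54.55
tcp_pos: [0.5378, -0.2278, 0.2292]
orientation: [-2.273, -2.168, 0.001]
contact_force: [-1.9, 0.1, -0.1]
opening: 0.0001
finger_force: 1.0
```

```bash
python3 - <<'E'
from h import *
c=shot('top'); s=shot('side')
a=cv2.resize(c['frame'][160:310,340:500,::-1],(400,375)); b=cv2.resize(s['frame'][80:220,280:420,::-1],(400,400),interpolation=cv2.INTER_CUBIC)
cv2.imwrite('pics/v10.png',np.hstack([np.vstack([a,np.zeros((25,400,3),np.uint8)]),b]))
st=arm.get_state();print(st['tcp_pos'],st['opening'],st['contact_force'])
E
```

```text
[ 0.53762183 -0.22786461  0.22914278] 0.0005418036169242309 [-0.67335736 -0.6650937   0.24521596]
```

View pics/v10.png

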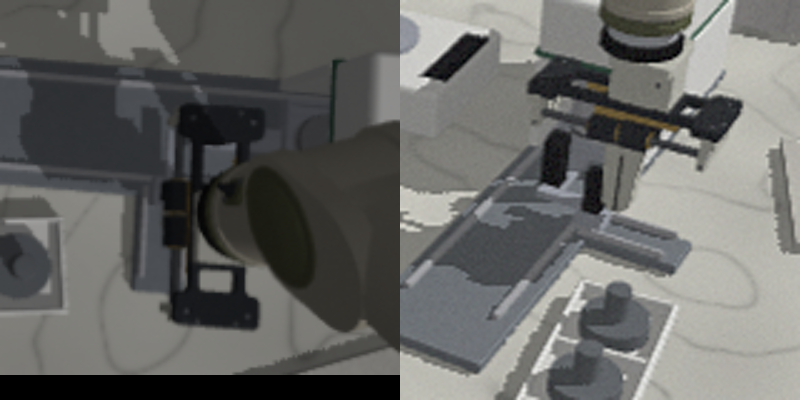

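The grip has moved with the fingers: side px of its top went from crop (650,186) to (597,168). I keep pushing until the end stop shows in the force.

Request:
{"fn": "arm_command", "kwargs": {"motion": [{"travel": [0, 0.08, 0], "angular": [0, 0, 0]}, {"travel": [0, 0.08, 0], "angular": [0, 0, 0]}, {"travel": [0, 0, 0], "angular": [0, 0, 0]}]}}

```text
time: 54.95
tcp_pos: [0.5404, -0.2278, 0.2288]
orientation: [-2.268, -2.161, 0.017]
contact_force: [-23.7, 4.3, 21.2]
opening: 0.0002
finger_force: 12.9
```

Request:
{"fn": "arm_command", "kwargs": {"motion": [{"travel": [0, 0.06, 0], "angular": [0, 0, 0]}, {"travel": [0, 0.06, 0], "angular": [0, 0, 0]}, {"travel": [0, 0, 0], "angular": [0, 0, 0]}]}}

```text
time: 55.25
tcp_pos: [0.5425, -0.2278, 0.2288]
orientation: [-2.264, -2.156, 0.029]
contact_force: [-41.4, 6.6, 38.1]
opening: 0.0002
finger_force: 22.3
```

End stop reached. I back off and rise clear.

Request:
{"fn": "arm_command", "kwargs": {"motion": [{"travel": [0, -0.3, 0], "angular": [0, 0, 0]}, {"travel": [0, -0.4, 0], "angular": [0, 0, 0]}, {"travel": [0, 0, -0.5], "angular": [0, 0, 0]}, {"travel": [0, 0, -1], "angular": [0, 0, 0]}, {"travel": [0, 0, -1], "angular": [0, 0, 0]}, {"travel": [0, -0.9, -0.3], "angular": [0, 0, 0]}, {"travel": [0, 0, 0], "angular": [0, 0, 0]}, {"travel": [0, 0, 0], "angular": [0, 0, 0]}]}}

```text
time: 56.05
tcp_pos: [0.4713, -0.2251, 0.37]
orientation: [2.273, 2.166, 0.0]
contact_force: [-0.7, -0.7, -0.3]
opening: 0.0007
finger_force: 0.0
```

```bash
python3 - <<'E'
from h import *
c=shot('top'); s=shot('side')
a=cv2.resize(c['frame'][130:310,180:480,::-1],(400,240)); b=cv2.resize(s['frame'][60:360,150:430,::-1],(400,428),interpolation=cv2.INTER_CUBIC)
cv2.imwrite('pics/v11.png',np.hstack([np.vstack([a,np.zeros((188,400,3),np.uint8)]),b]))
st=arm.get_state();print(st['tcp_pos'],st['contact_force'])
E
```

```text
[ 0.47236309 -0.22488843  0.3690271 ] [-0.17958407  1.26493937 -0.25312232]
```

View pics/v11.png

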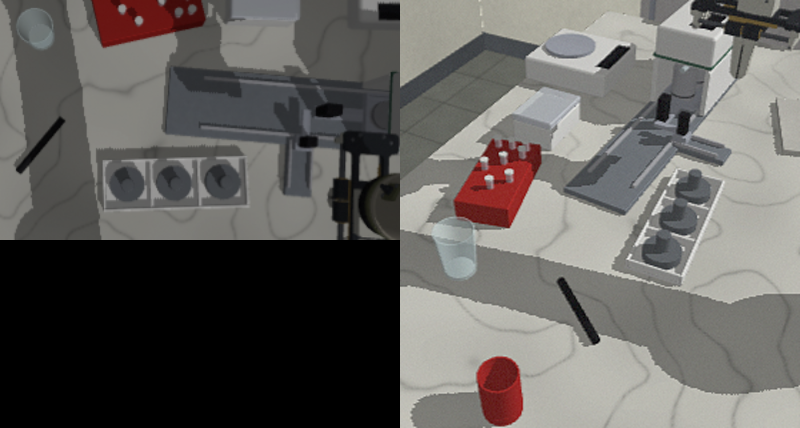

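The tray is home with buckets under the hood, side crop (683,85). The lock grip is at the track beside the handle, top crop (310,141), about 54 mm from its start. The caps are in their bays, and the beaker, marker and red bucket are untouched. Handing in.

```bash
python3 -c "
from station import arm
print(arm.hand_in())"
```

```text
the job is handed in; nothing more can be done
None
```

I handed in the job with all steps done, in about 56 s of the 200 s: three caps knob up in their own bays, three open buckets on the tray, tray home, then lock at its end stop. The one doubt is that the last push on the lock read about 41 N at the wrist, though only the closed fingertips were touching the grip; the hand-in returned no verdict.

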